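# Load a glass display into the test box and ease its sprung cover shut

### The job

Load the display panel for testing: lift it off its black tray by its metal edges, without touching the glass, and lay it gently, glass up, flat between the locating pins inside the open test box. Then close the box's cover, which has a black handle bar: its spring would snap it shut, so do not let it slam but ease it down against the spring until it is fully shut. Leave the other things on the bench where they are.

Things in the scene. Friction and masses are not known exactly. Their poses are not given: they have to be found in the camera images.
- panel: Glass display panel, dark blue glass in a bright steel edge band 6 mm wide. 64 mm along its x, 110 mm along its y, 6 mm thick, about 100 g. Origin: centre of its underside, z up out of the glass. Starts glass up on the panel tray. It may be turned end for end in the nest.
- panel_tray: Black tray fixed to the bench, 100 mm along x, 140 mm along y; base 8 mm thick, lips 16 mm high at its y ends. The panel lies on two grey foam rests, 50 mm along x, 14 mm along y, at y = -35 and +35 mm, tops 26 mm above the bench; the panel's long sides are free underneath. Origin: centre of its underside.
- test_box: Aluminium test box, open at the top, fixed: 210 mm along x, 190 mm along y, rim 88 mm above the bench, walls 8 mm. Origin: centre of its underside. Its cover is hinged along its +y side; the handle bar hangs beyond its -y side when shut. A steel spring strut on its +x face sticks out 26 mm, to 130 mm above the bench.
- nest (a point): Centre of the panel's place in the box, level with the tops of its two grey foam rests: 62 mm above the bench, 17 mm above the white platen. Axes as the test box; the panel's long side goes along y. Rests: 50 mm along x, 14 mm along y, at y = -35 and +35 mm, so the middle of the panel's long sides is free underneath for fingers.
- nest_pin (a point): Tip of one of eight tapered brass locating pins, 8 mm thick, 11 mm higher than the rests, that surround the panel with 4.5 mm play on each side: two beside each long side, at y = -46 and +46 mm from the nest's centre, and two at each short side, at x = -22 and +22 mm. This one is beside the -x long side, at y = -46.
- cover_hinge (a point): Point on the cover's hinge axis, at the middle of its length, 95 mm from the box's centre towards its +y and 92 mm above the bench. Axes as the test box (axis of the hinge along x).
- cover_bar (a point): Centre of the cover's black handle bar: round, 12 mm thick, 128 mm long, parallel to the hinge and 235 mm from it, on two brackets 58 mm either side of its centre; 37 mm of free space between bar and cover edge. Shut, it lies 98 mm above the bench, 140 mm from the box's centre towards -y. Its axes turn with the cover: y points from bar to hinge, z out of the cover's outer face.
- cover (a joint): Cover angle, rad: 0 shut, 1.78 wide open against its stop (leaning 12 degrees back beyond upright). An over-centre spring holds it open above about 1.4; below that spring and weight pull it shut, harder as it closes: about 5 N at the bar when nearly shut. Pulling it off its stop takes about 1 to 2 N at the bar. Let go half way, it slams within about 0.3 s.
- bezel_tray: Black tray like the panel's, without rests, carrying two cream bezels; leave alone. Origin: centre of its underside.
- bezel_a: Cream rectangular bezel frame, 86 x 124 x 14 mm, lower one on the bezel tray; leave alone. Origin: centre of its underside.
- bezel_b: The upper bezel of the stack (its top 36 mm above the bench); leave alone.
- controller_a: Blue controller housing with cream lid and yellow glands, 100 x 130 x 70 mm; leave alone. Origin: centre of its underside.
- screwdriver: Green-handled screwdriver, 190 mm, lying on the bench beyond the work area; leave alone.
- tape_roll: Roll of yellow tape, 90 mm across, 22 mm high; leave alone.
- esd_brush: Black brush, 170 mm, lying on the bench; leave alone.
Not all that is in view belongs to the job. What is meant by the panel is not green or yellow, and is the larger of those in its own colour.

How it is judged:
By the outcome, as a careful person would: the job done as asked, in the order asked, and still so for the second after the job is handed in, with the robot touching nothing.
It also fails if it takes over 67 s, if anything falls off the work surface, if the arm or the gripper's body presses on something with over 40 N, if the wrist force passes 120 N, or if a joint passes its speed limit or range.

### The arm

A 6-joint arm with a two-finger parallel gripper is mounted at the origin on the work surface. World frame = base frame: x ahead of the robot, y to its left, z up, the work surface at z = 0. Lengths are in m, angles in rad, forces in N, time in s.
With the tool pointing down it reaches from about 0.275 to 0.75 m from the base axis. Payload 10.2 kg.
Tool frame: the origin (TCP) lies midway between the tips of the shut fingers; the grasp point (between the pads) lies 19 mm behind it; y points along the fingers, z is the direction in which the jaws open and shut, and the axes are right-handed (so a half turn about y gives the same grasp; the last joint's range is limited). The gripper opens to 88 mm and grips with 3 to 60 N. Pads are 18 mm wide; open, the fingers measure 123 mm over their backs; the gripper's body (75 mm by 187 mm) begins 45 mm behind the grasp point.
Start: joints at [-1.54, 0.313, 1.498, -0, 1.331, -0.223], TCP at [0.132, -0.508, 0.239] pointing down, gripper open.
Joint ranges: [-2.94, 2.94], [-0.97, 2.17], [0.19, 2.56], [-1.23, 4.37], [0.02, 3.11], [-2.88, 2.88]. Speed limits (rad/s): [2.39, 2.39, 3.01, 3.14, 3.14, 3.14].

### API

Orientations are given as a 3x3 rotation matrix whose columns are the frame's x, y, z axes.
In Python, from cell import manip gives the robot as it stands.
- The arm moves only by the tool jog_arm, never from a script. Its argument "motion" is a list of rows, each a list of 7 numbers: the shift along the tool's x, y, z in mm, then the turn, a rotation vector about the tool's x, y, z in rad, then the finger opening in mm, from 0 to 88.1. A call has 1 to 20 rows; each row is the pose to reach, as a shift and turn from the pose commanded when the call began, along the tool's axes at that moment; what a row does not reach only later rows make up. A row lasts 1/8 s, in which the tool goes at most 62.5 mm and 10.7 degrees, less where a joint would pass 70% of its speed; a pose out of reach is approached as far as the arm can. A call with a gripper value outside its range is refused whole. The fingers move at their own pace and stop on an object; "grip_force" is the grip in N (left out, the last holds). Time passes only in rows, so rows that repeat a pose let the fingers close. It gives the time, the measured TCP pose, the force and the opening at its end, in the units of the state.
- manip.get_state(): the state, without advancing time (a new reading comes with each control period).
- manip.snapshot(name): name is "side" or "top" or "wrist"; returns the picture (420x560x3 uint8, red, green, blue); there is no depth.
- manip.camera_model(name): a dict with "fx", "fy", "cx", "cy" (pixels), "R" (3x3) and "t" (3): a world point X has camera coordinates R X + t; the wrist camera has in their place "mount" (4x4, takes a point from camera to tool coordinates, whose origin is the TCP and whose axes are the tool frame's). Camera axes: x right, y down, z forward; pixel columns grow to the right and rows downward; lengths in m; the calibration is good to about 2 mm. A picture is of the moment at which its call begins: read the wrist's pose just before it. camera_model takes no time and is no camera call.
- manip.finish_job(): hands the job in, once; it reports no verdict.
The state is a dict: "time_s": time; "joint_pos": joint angles; "dq": joint speeds; "effort": joint torques, N m; "position": TCP position; "eef_rot": TCP orientation; "force": force on the tool from outside, world axes, zero at the start; "ft_torque": the same for the moment, N m; "width": finger opening in m.
Only numpy, scipy, OpenCV 4.12 (cv2) and the standard library are available. Lean on these libraries where they do the work, as an engineer would, in place of code of your own. Each camera call takes 0.05 s, during which the arm holds its last target.

## Working session

There is one attempt and no reset: what is moved stays moved. The work goes in short steps, Python scripts to look and compute and a tool call to move; the robot and the scene stay as the last step left them, time stands still between calls to the robot, and variables do not carry over. Pictures are saved under pics/ and viewed, and the job is handed in when it is done.

Besides the shell and the picture viewer there is one more tool, called after "Request:" as name([rows], argument=value, ...), one row to a line, values as JSON. jog_arm: Moves the arm, as the interface text tells. Its arguments: {"type":"object","properties":{"motion":{"type":"array","items":{"type":"array","items":{"type":"number"}}},"grip_force":{"type":"number"}},"required":["motion"]}

```bash
ls; mkdir -p pics; python3 - <<'E'
from cell import manip
import cv2,json
s=manip.get_state();print({k:s[k] for k in('time_s','joint_pos','position','eef_rot','force','width')})
for n in('side','top','wrist'):
    im=manip.snapshot(n);cv2.imwrite(f'pics/{n}0.png',im[:,:,::-1]);print(n,manip.camera_model(n))
E
```

```text
pics
{'time_s': 0.0, 'joint_pos': array([-1.54038982e+00,  3.13430044e-01,  1.49842012e+00,  2.81414470e-05,
        1.33096018e+00, -2.23373763e-01]), 'position': array([ 0.13181017, -0.50794556,  0.23817765]), 'eef_rot': array([[-9.67971932e-01, -9.69676915e-06,  2.51058436e-01],
       [-2.51058261e-01,  1.21796137e-03, -9.67971211e-01],
       [-2.96393284e-04, -9.99999258e-01, -1.18138688e-03]]), 'force': array([-0.44087247, -0.1963218 ,  0.13252512]), 'width': 0.08825113800849622}
side {'fx': 408.0576747905613, 'fy': 408.0576747905613, 'cx': 288.7313893787464, 'cy': 206.8480017018851, 'R': array([[-0.80624087, -0.5915158 , -0.00920421],
       [-0.37807976,  0.52716755, -0.7610191 ],
       [ 0.45500698, -0.61008477, -0.64866418]]), 't': array([0.41932926, 0.25619796, 1.08156452])}
top {'fx': 442.58308776391607, 'fy': 442.58308776391607, 'cx': 280.7763720417842, 'cy': 203.63667114855926, 'R': array([[-1.39431685e-02, -9.99902566e-01,  6.68363483e-04],
       [-9.83447658e-01,  1.35929396e-02, -1.80681866e-01],
       [ 1.80655176e-01, -3.17657820e-03, -9.83541365e-01]]), 't': array([0.02992955, 0.52772786, 1.16621792])}
wrist {'fx': 305.3577859246364, 'fy': 305.3577859246364, 'cx': 281.8139424986383, 'cy': 208.98345391071, 'mount': array([[ 9.97241370e-04,  9.46785753e-01,  3.21862925e-01,
        -8.45435852e-02],
       [-5.70447372e-06, -3.21863080e-01,  9.46786226e-01,
        -1.46090162e-01],
       [ 9.99999503e-01, -9.46010452e-04, -3.15574264e-04,
         8.38222180e-05],
       [ 0.00000000e+00,  0.00000000e+00,  0.00000000e+00,
         1.00000000e+00]])}
```

View pics/top0.png

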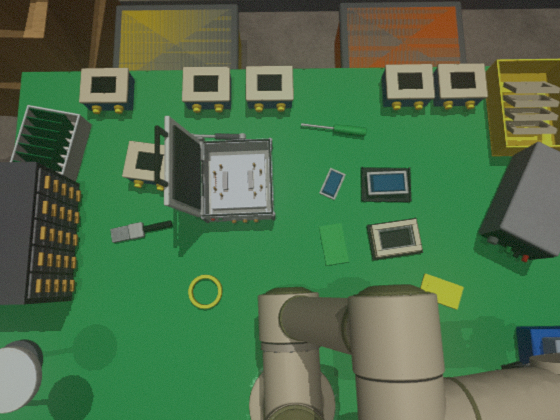

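View pics/side0.png

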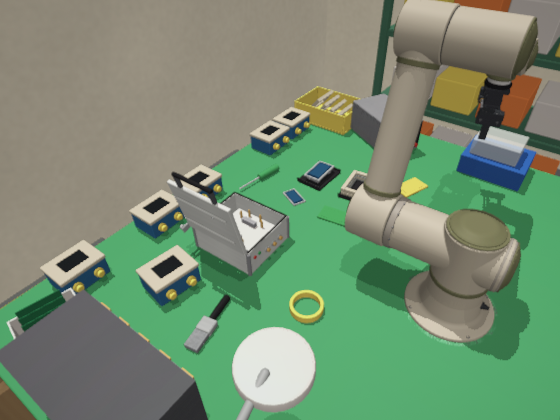

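View pics/wrist0.png

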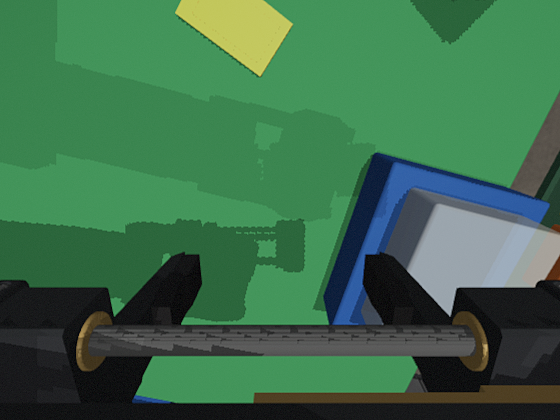

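Candidates for the panel: a loose small blue one at (332,183) and a larger blue one with a steel edge on the black tray at (388,183). The second fits, since it is the larger and lies on the tray. I'll confirm it in an enlarged crop.

```bash
cat > h.py <<'E'
import numpy as np,cv2
from cell import manip
def ray(cam,uv,st=None):
    m=manip.camera_model(cam); d=np.array([(uv[0]-m['cx'])/m['fx'],(uv[1]-m['cy'])/m['fy'],1.])
    if 'mount' in m:
        M=np.array(m['mount']);R=np.array(st['eef_rot']);p=np.array(st['position'])
        return p+R@M[:3,3], R@M[:3,:3]@d
    R=np.array(m['R']);t=np.array(m['t']); return -R.T@t,R.T@d
def onz(cam,uv,z,st=None):
    o,d=ray(cam,uv,st); return o+d*(z-o[2])/d[2]
def proj(cam,X,st=None):
    m=manip.camera_model(cam);X=np.array(X,float)
    if 'mount' in m:
        M=np.array(m['mount']);R=np.array(st['eef_rot']);p=np.array(st['position'])
        c=M[:3,:3].T@(R.T@(X-p)-M[:3,3])
    else: c=np.array(m['R'])@X+np.array(m['t'])
    return np.array([m['cx']+m['fx']*c[0]/c[2],m['cy']+m['fy']*c[1]/c[2]])
def two(c1,uv1,c2,uv2):
    o1,d1=ray(c1,uv1);o2,d2=ray(c2,uv2);d1/=np.linalg.norm(d1);d2/=np.linalg.norm(d2)
    A=np.stack([d1,-d2],1);s=np.linalg.lstsq(A,o2-o1,rcond=None)[0]
    a=o1+s[0]*d1;b=o2+s[1]*d2;return (a+b)/2,np.linalg.norm(a-b)
E
python3 - <<'E'
import cv2,numpy as np
a=cv2.imread('pics/top0.png')
c=cv2.resize(a[125:235,120:300],None,fx=4.4,fy=4.4,interpolation=cv2.INTER_CUBIC)
cv2.imwrite('pics/cropbox.png',c)
c=cv2.resize(a[155:215,310:420],None,fx=7,fy=7,interpolation=cv2.INTER_CUBIC)
cv2.imwrite('pics/croppan.png',c)
a=cv2.imread('pics/side0.png')
c=cv2.resize(a[160:280,160:300],None,fx=5,fy=5,interpolation=cv2.INTER_CUBIC)
cv2.imwrite('pics/cropside.png',c)
E
```

```text
(no output)
```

View pics/cropbox.png

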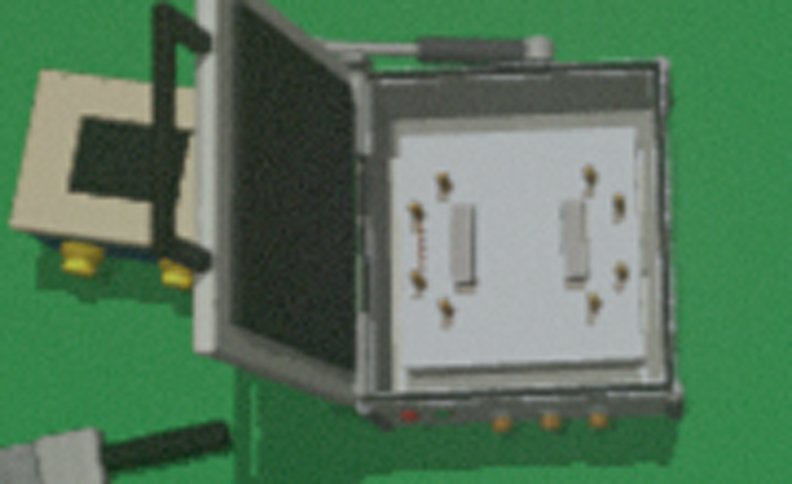

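View pics/croppan.png

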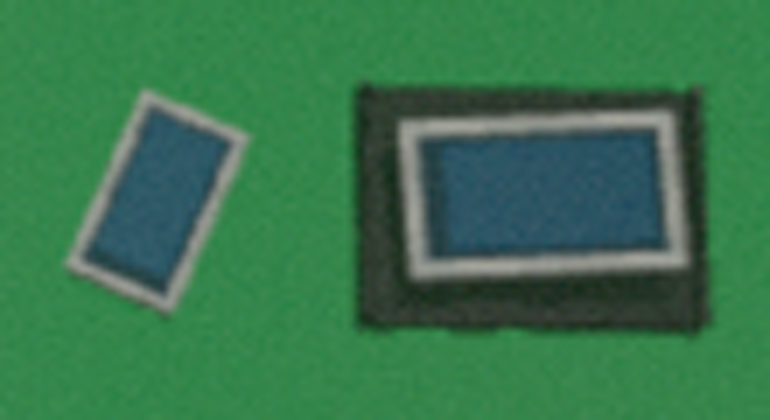

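View pics/cropside.png

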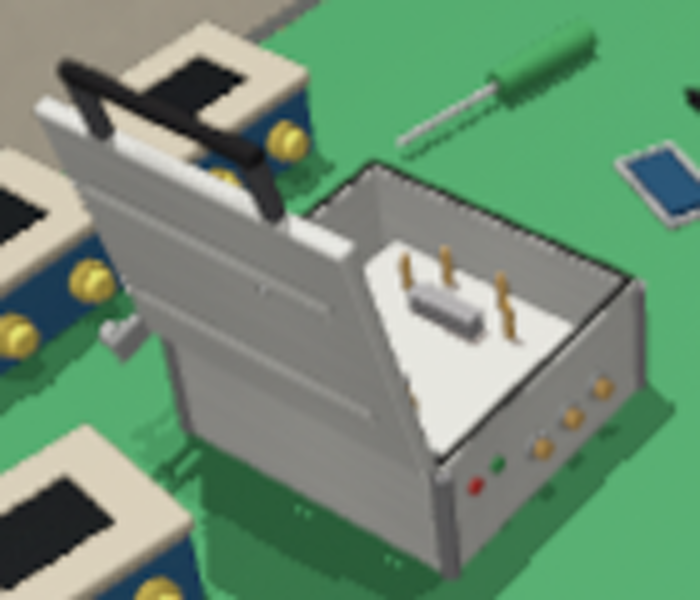

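```bash
python3 - <<'E'
from h import *
a=cv2.imread('pics/top0.png')
print('cam',ray('top',(0,0))[0],ray('side',(0,0))[0])
# panel: steel+glass outline inside tray
roi=a[155:215,355:420]; hsv=cv2.cvtColor(roi,cv2.COLOR_BGR2HSV)
m=((hsv[...,2]>75)&~((hsv[...,0]>40)&(hsv[...,0]<85)&(hsv[...,1]>90))).astype(np.uint8)
n,l,s,c=cv2.connectedComponentsWithStats(m);i=1+np.argmax(s[1:,4]);print(s[i])
cn=max(cv2.findContours((l==i).astype(np.uint8),0,1)[0],key=cv2.contourArea)
box=cv2.boxPoints(cv2.minAreaRect(cn))+[355,155]
P=np.array([onz('top',p,.032) for p in box]);print(box,P,P.mean(0))
print([np.linalg.norm(P[i]-P[i-1]) for i in range(4)])
m=((hsv[...,1]>80)&(hsv[...,0]>90)&(hsv[...,0]<125)&(hsv[...,2]>70)).astype(np.uint8)
cn=max(cv2.findContours(m,0,1)[0],key=cv2.contourArea)
box=cv2.boxPoints(cv2.minAreaRect(cn))+[355,155]
P=np.array([onz('top',p,.032) for p in box]);print('glass',P.mean(0),[np.linalg.norm(P[i]-P[i-1]) for i in range(4)])
for e in(P[1]-P[0],P[2]-P[1]):print(np.degrees(np.arctan2(e[1],e[0])))
f=lambda x,y:(120+x/4.4-.5+.5/4.4,125+y/4.4-.5+.5/4.4)
tips={'N1':(442,178),'N2':(415,207),'N3':(417,277),'N4':(444,303),'S1':(590,172),'S2':(619,200),'S3':(622,267),'S4':(595,297)}
Q={k:onz('top',f(*v),.073) for k,v in tips.items()}
for k in Q:print(k,Q[k])
print('nest',np.mean(list(Q.values()),0))
# rim corners z .088
R=[onz('top',f(*v),.088) for v in((362,78),(660,65),(668,386),(367,398))]
print('rim',R)
# rests
print('rests',onz('top',f(462,244),.062),onz('top',f(573,239),.062))
# bar ends
t1=f(163,12);t2=f(163,248)
g=lambda x,y:(160+x/5-.5+.1,160+y/5-.5+.1)
s1=g(66,68);s2=g(256,158)
print('bar',two('top',t1,'side',s1),two('top',t2,'side',s2))
E
```

```text
cam [0.30872674 0.02645784 1.24235442] [-0.05717576  0.77282667  0.90040329]
[ 12  15  42  25 911]
[[366.57158566 171.14761162]
 [407.42619324 169.78579521]
 [408.21198273 193.35960388]
 [367.3573761  194.72142029]] [[ 0.62080699 -0.22057466  0.032     ]
 [ 0.6231767  -0.33601142  0.032     ]
 [ 0.55530459 -0.33374874  0.032     ]
 [ 0.55300094 -0.21944715  0.032     ]] [ 0.58807231 -0.27744549  0.032     ]
[np.float64(0.06781541732365937), np.float64(0.11546108288781416), np.float64(0.06790980962251225), np.float64(0.11432479980176521)]
glass [ 0.58870697 -0.27777438  0.032     ] [np.float64(0.04609468585412785), np.float64(0.09293062560161734), np.float64(0.046124166436405656), np.float64(0.09230973574627435)]
-90.78919202227752
176.32070791167834
N1 [0.63283661 0.18689232 0.073     ]
N2 [0.61452326 0.20339256 0.073     ]
N3 [0.5701662  0.20157232 0.073     ]
N4 [0.55361834 0.18480843 0.073     ]
S1 [0.6354222  0.09507413 0.073     ]
S2 [0.61725126 0.07717349 0.073     ]
S3 [0.57472523 0.07556542 0.073     ]
S4 [0.55609874 0.09223669 0.073     ]
nest [0.59433023 0.13958942 0.073     ]
rim [array([0.69326827, 0.23498568, 0.088     ]), array([0.69913739, 0.05065775, 0.088     ]), array([0.49771615, 0.04774423, 0.088     ]), array([0.49292248, 0.2283319 , 0.088     ])]
rests [0.59326501 0.17549788 0.062     ] [0.59550971 0.10642757 0.062     ]
bar (array([0.65078389, 0.29199793, 0.3227816 ]), np.float64(0.0005193502180626893)) (array([0.52987178, 0.28729489, 0.32025509]), np.float64(0.0026672075822946747))
```

```bash
cat >> h.py <<'E'
from scipy.spatial.transform import Rotation as Ro
def tool(yaw,tilt=0):  # jaws' z axis at world yaw deg, pointing down
    c,s=np.cos(np.radians(yaw)),np.sin(np.radians(yaw))
    z=np.array([c,s,0]);y=np.array([0,0,-1.]);return np.stack([np.cross(y,z),y,z],1)
def rel(p,R,w,st=None):
    st=st or manip.get_state();R0=np.array(st['eef_rot']);p0=np.array(st['position'])
    d=R0.T@(np.array(p)-p0)*1000;r=Ro.from_matrix(R0.T@R).as_rotvec()
    print(np.round(d,1).tolist(),np.round(r,4).tolist(),w)
E
python3 - <<'E'
from h import *
rel([.588,-.30,.2],tool(1),88)
E
```

```text
[-493.8, 38.5, -86.7] [0.0006, -1.3344, -0.0008] 88
```

Request:
jog_arm([
  [-20,-10,-4,0,-0.1,0,88],
  [-65,-20,-12,0,-0.22,0,88],
  [-115,-20,-20,0,-0.35,0,88],
  [-165,-20,-29,0,-0.48,0,88],
  [-215,-15,-38,0,-0.62,0,88],
  [-265,-10,-47,0,-0.76,0,88],
  [-315,0,-55,0,-0.9,0,88],
  [-365,10,-64,0,-1.04,0,88],
  [-415,20,-73,0,-1.18,0,88],
  [-465,30,-82,0,-1.28,0,88],
  [-494,38,-87,0,-1.334,0,88],
  [-494,38,-87,0,-1.334,0,88],
  [-494,38,-87,0,-1.334,0,88],
  [-494,38,-87,0,-1.334,0,88],
])

```text
time_s: 1.9
position: [0.5874, -0.3008, 0.2013]
eef_rot: [[0.015, 0.0, 1.0], [-1.0, -0.0, 0.015], [0.0, -1.0, 0.0]]
force: [0.3, 0.1, -0.3]
width: 0.0879
```

```bash
cat > look.py <<'E'
from h import *
import sys,pickle
st=manip.get_state()
im=manip.snapshot('wrist')[:,:,::-1].copy()
cv2.imwrite(f'pics/{sys.argv[1]}.png',im);pickle.dump(st,open(f'pics/{sys.argv[1]}.pkl','wb'))
print(st['time_s'],st['position'],st['eef_rot'],np.abs(st['dq']).max())
E
python3 look.py w1
```

```text
1.9 [ 0.58738733 -0.30077289  0.20131294] [[ 1.51947538e-02  3.92831582e-04  9.99884476e-01]
 [-9.99884449e-01 -4.50363260e-04  1.51949303e-02]
 [ 4.56280281e-04 -9.99999821e-01  3.85943031e-04]] 0.0019418506899327264
```

View pics/w1.png

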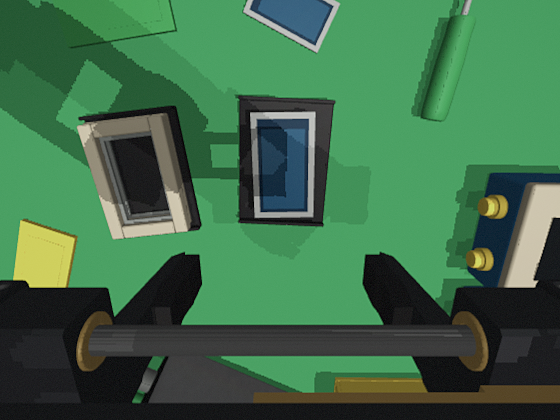

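The wrist view shows the panel at (283,165) with its steel band on the black tray, and the bezels to its left at (140,170), clear of it. Next I'll measure its edges.

```bash
python3 - <<'E'
from h import *
import pickle
a=cv2.imread('pics/w1.png');st=pickle.load(open('pics/w1.pkl','rb'))
x0,y0=242,104;roi=a[y0:222,x0:328]
cv2.imwrite('pics/w1c.png',cv2.resize(roi,None,fx=5,fy=5,interpolation=cv2.INTER_NEAREST))
v=roi.max(2); m=(v>62).astype(np.uint8);m=cv2.morphologyEx(m,cv2.MORPH_OPEN,np.ones((3,3)))
n,l,s,_=cv2.connectedComponentsWithStats(m);i=1+np.argmax(s[1:,4]);print(s[i])
cn=max(cv2.findContours((l==i).astype(np.uint8),0,cv2.CHAIN_APPROX_NONE)[0],key=cv2.contourArea)[:,0]+[x0,y0]
W=np.array([onz('wrist',p,.032,st)[:2] for p in cn])
r=cv2.minAreaRect((W*1000).astype(np.float32));print(r)
E
```

```text
[   8    7   66  107 5223]
((588.8584594726562, -277.98553466796875), (65.37925720214844, 111.24124908447266), 1.552626609802246)
```

View pics/w1c.png

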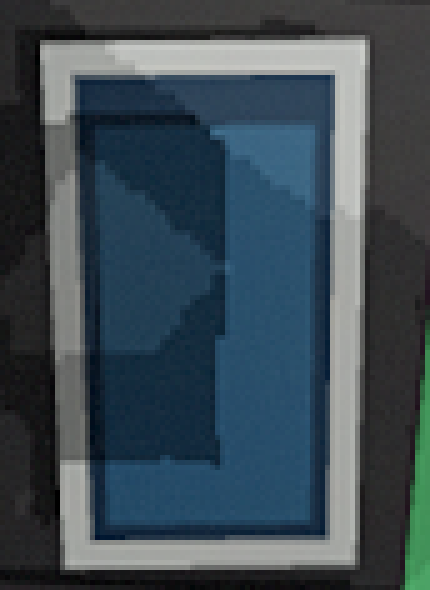

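```bash
python3 - <<'E'
from h import *
rel([.5889,-.278,.08],tool(1.55),88)
rel([.5889,-.278,.013],tool(1.55),88)
E
```

```text
[-22.7, 121.3, 1.7] [-0.0005, -0.0116, 0.0005] 88
[-22.8, 188.3, 1.7] [-0.0005, -0.0116, 0.0005] 88
```

Request:
jog_arm([
  [-12,35,1,0,-0.012,0,88],
  [-22.7,80,1.7,0,-0.012,0,88],
  [-22.7,120,1.7,0,-0.012,0,88],
  [-22.7,145,1.7,0,-0.012,0,88],
  [-22.7,160,1.7,0,-0.012,0,88],
  [-22.7,174,1.7,0,-0.012,0,88],
  [-22.7,184,1.7,0,-0.012,0,88],
  [-22.7,188,1.7,0,-0.012,0,88],
  [-22.7,188,1.7,0,-0.012,0,88],
  [-22.7,188,1.7,0,-0.012,0,88],
])

```text
time_s: 3.2
position: [0.5897, -0.2774, 0.0133]
eef_rot: [[0.029, 0.001, 1.0], [-1.0, -0.001, 0.029], [0.001, -1.0, 0.001]]
force: [0.6, -0.0, -0.2]
width: 0.0878
```

```bash
python3 look.py w2; python3 -c "
from h import *
cv2.imwrite('pics/s2.png',cv2.resize(manip.snapshot('side')[120:230,270:380,::-1],None,fx=5,fy=5,interpolation=cv2.INTER_CUBIC))"
```

```text
3.2 [ 0.58972887 -0.27737976  0.01328539] [[ 2.90684244e-02  7.97780915e-04  9.99577106e-01]
 [-9.99577261e-01 -5.47548247e-04  2.90688659e-02]
 [ 5.70507278e-04 -9.99999532e-01  7.81527298e-04]] 0.0015569456771370224
```

View pics/w2.png

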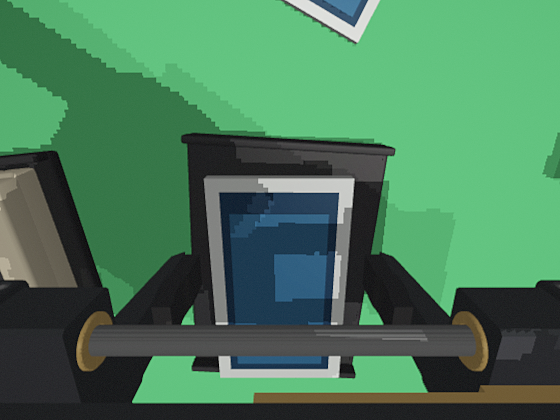

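View pics/s2.png

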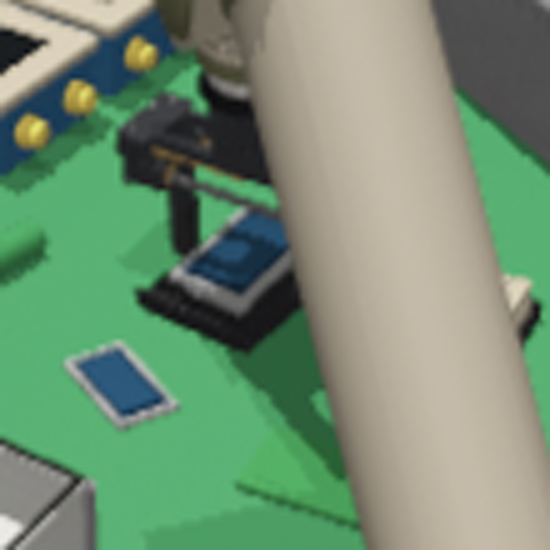

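The fingers sit symmetrically beside both long steel edges, at (190,290) and (385,290), clear of the glass. Closing.

Request:
jog_arm([
  [0,0,0,0,0,0,75],
  [0,0,0,0,0,0,68],
  [0,0,0,0,0,0,64],
  [0,0,0,0,0,0,60],
  [0,0,0,0,0,0,60],
  [0,0,0,0,0,0,60],
  [0,0,0,0,0,0,60],
  [0,0,0,0,0,0,60],
], grip_force=18)

```text
time_s: 4.3
position: [0.5894, -0.2772, 0.0128]
eef_rot: [[0.029, -0.0, 1.0], [-1.0, -0.0, 0.029], [0.0, -1.0, -0.0]]
force: [-1.8, 0.1, 2.0]
width: 0.0635
```

Request:
jog_arm([
  [0,-2,0,0,0,0,60],
  [0,-6,0,0,0,0,60],
  [0,-14,0,0,0,0,60],
  [0,-26,0,0,0,0,60],
  [0,-45,0,0,0,0,60],
  [0,-70,0,0,0,0,60],
  [0,-100,0,0,0,0,60],
  [0,-130,0,0,0,0,60],
  [0,-160,0,0,0,0,60],
  [0,-185,0,0,0,0,60],
  [0,-200,0,0,0,0,60],
  [0,-207,0,0,0,0,60],
  [0,-207,0,0,0,0,60],
])

```text
time_s: 5.92
position: [0.5894, -0.2772, 0.2196]
eef_rot: [[0.029, -0.0, 1.0], [-1.0, 0.0, 0.029], [-0.0, -1.0, -0.0]]
force: [-0.8, 0.2, -1.8]
width: 0.0634
```

```bash
python3 look.py w3;python3 - <<'E'
from h import *
rel([.594,.10,.22],tool(1.6),60)
E
```

```text
5.925 [ 0.58936686 -0.2771904   0.21958917] [[ 2.89195272e-02 -2.42454184e-04  9.99581714e-01]
 [-9.99581728e-01  1.68902800e-04  2.89195686e-02]
 [-1.75843821e-04 -9.99999956e-01 -2.37468183e-04]] 0.016040509793428956
[-376.8, -0.7, 15.7] [0.0009, 0.0011, -0.0007] 60
```

View pics/w3.png

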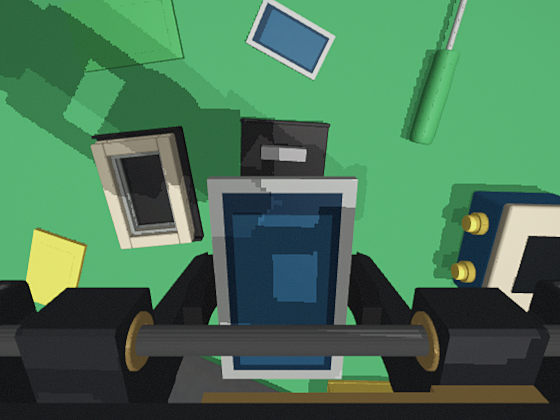

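Request:
jog_arm([
  [-15,0,1,0,0,0,60],
  [-45,0,2,0,0,0,60],
  [-85,0,4,0,0,0,60],
  [-130,0,6,0,0,0,60],
  [-175,0,8,0,0,0,60],
  [-220,0,10,0,0,0,60],
  [-255,0,12,0,0,0,60],
  [-280,0,13,0,0,0,60],
  [-295,0,13,0,0,0,60],
  [-300,0,13,0,0,0,60],
  [-300,0,13,0,0,0,60],
  [-300,0,13,0,0,0,60],
])

```text
time_s: 7.48
position: [0.5938, 0.0223, 0.2196]
eef_rot: [[0.028, -0.0, 1.0], [-1.0, -0.0, 0.028], [0.0, -1.0, -0.0]]
force: [-0.4, -0.4, -0.4]
width: 0.0635
```

```bash
python3 look.py w4; python3 -c "
import cv2
a=cv2.imread('pics/w4.png');cv2.imwrite('pics/w4c.png',cv2.resize(a[0:200,170:430],None,fx=3,fy=3,interpolation=cv2.INTER_CUBIC))"
```

```text
7.475 [0.593757   0.0222726  0.21964286] [[ 2.80316432e-02 -1.17293345e-04  9.99607029e-01]
 [-9.99607030e-01 -1.11894346e-04  2.80316301e-02]
 [ 1.08562451e-04 -9.99999987e-01 -1.20383835e-04]] 0.001813905804732006
```

View pics/w4.png

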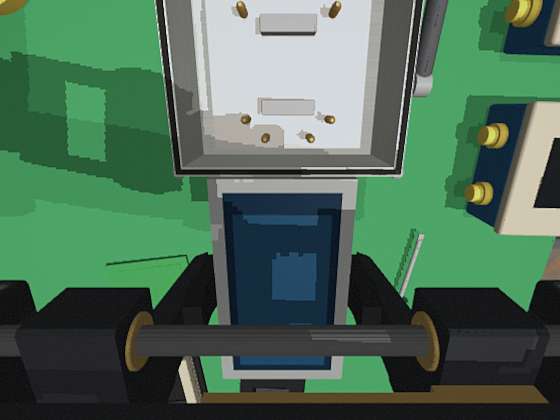

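View pics/w4c.png

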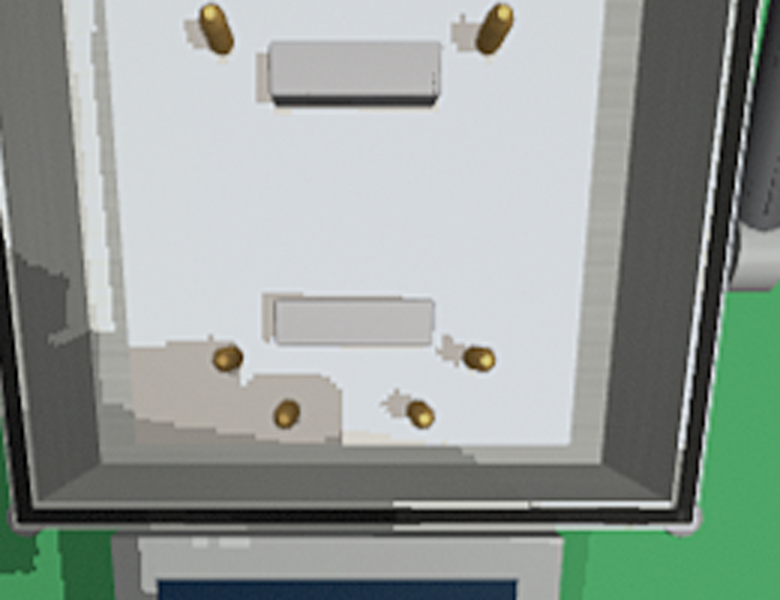

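```bash
python3 - <<'E'
from h import *
import pickle
a=cv2.imread('pics/w4.png');st=pickle.load(open('pics/w4.pkl','rb'))
f=lambda x,y:(170+x/3-1/3,y/3-1/3)
g={'UL':(210,11),'UR':(502,13),'LL':(223,359),'LR':(485,360),'BL':(285,417),'BR':(425,419)}
Q={k:onz('wrist',f(*v),.073,st)[:2]*1000 for k,v in g.items()}
for k in Q:print(k,Q[k].round(1))
print('c4',((Q['UL']+Q['UR']+Q['LL']+Q['LR'])/4).round(1), 'wid',Q['UR']-Q['UL'],Q['LR']-Q['LL'],'len',Q['UL']-Q['LL'],Q['UR']-Q['LR'],'b',Q['BR']-Q['BL'])
# nest rests: top face corners at .062
r=[(274,40),(439,40),(437,93),(272,97)],[(276,299),(433,299),(433,345),(276,345)]
for q in r:
    P=np.array([onz('wrist',f(*v),.062,st)[:2]*1000 for v in q]);print('rest',P.mean(0).round(1),(P[1]-P[0]).round(1),(P[2]-P[1]).round(1))
# panel in hand: z unknown ~ TCP+.019
for z in (.233+.004,.24):
    P=np.array([onz('wrist',p,z,st)[:2]*1000 for p in ((206.5,179),(357,179),(342,379),(221,379))]);print(z,P.round(1).tolist(),P.mean(0))
E
```

```text
UL [555.  184.8]
UR [635.2 186.5]
LL [557.4  93.1]
LR [637.8  94.9]
BL [576.6  76.1]
BR [620.4  76.7]
c4 [596.3 139.8] wid [80.21615482  1.66941927] [80.38846552  1.88348839] len [-2.40274367 91.78009128] [-2.57505438 91.56602216] b [43.83371485  0.57740837]
rest [595.5 174.8] [47.4  1.3] [  0.3 -13.4]
rest [597.6 104.8] [49.   1.3] [  0.8 -13.7]
0.23700000000000002 [[560.4, 75.2], [625.2, 77.0], [628.9, -35.1], [562.5, -36.9]] [594.28075257  20.05942933]
0.24 [[561.2, 75.9], [624.5, 77.7], [628.1, -31.8], [563.2, -33.6]] [594.23285391  22.0650515 ]
```

```bash
python3 - <<'E'
from h import *
for z in(.19,.08,.0495):rel([.596,.1406,z],tool(1.55),60)
E
```

```text
[-118.2, 29.7, 5.5] [0.0001, 0.001, 0.0001] 60
[-118.2, 139.7, 5.6] [0.0001, 0.001, 0.0001] 60
[-118.2, 170.2, 5.6] [0.0001, 0.001, 0.0001] 60
```

Request:
jog_arm([
  [-20,0,1,0,0,0,60],
  [-55,3,2.5,0,0,0,60],
  [-90,12,4,0,0,0,60],
  [-110,25,5,0,0,0,60],
  [-118,45,5.5,0,0,0,60],
  [-118,70,5.5,0,0,0,60],
  [-118,90,5.5,0,0,0,60],
  [-118,108,5.5,0,0,0,60],
  [-118,120,5.5,0,0,0,60],
  [-118,128,5.5,0,0,0,60],
  [-118,132,5.5,0,0,0,60],
  [-118,132,5.5,0,0,0,60],
])

```text
time_s: 9.02
position: [0.5959, 0.1411, 0.0879]
eef_rot: [[0.029, 0.0, 1.0], [-1.0, 0.0, 0.029], [-0.0, -1.0, 0.0]]
force: [0.5, -0.1, -0.4]
width: 0.0635
```

```bash
python3 look.py w5; python3 -c "
from h import *
cv2.imwrite('pics/t5.png',cv2.resize(manip.snapshot('top')[100:240,120:310,::-1],None,fx=4,fy=4,interpolation=cv2.INTER_CUBIC))
cv2.imwrite('pics/s5.png',cv2.resize(manip.snapshot('side')[80:280,140:360,::-1],None,fx=3,fy=3,interpolation=cv2.INTER_CUBIC))"
```

```text
9.025 [0.59593731 0.14113823 0.08787773] [[ 2.89589427e-02  3.05379827e-04  9.99580555e-01]
 [-9.99580602e-01  2.68493829e-05  2.89589358e-02]
 [-1.79946463e-05 -9.99999953e-01  3.06029281e-04]] 0.00722024586456895
```

View pics/w5.png

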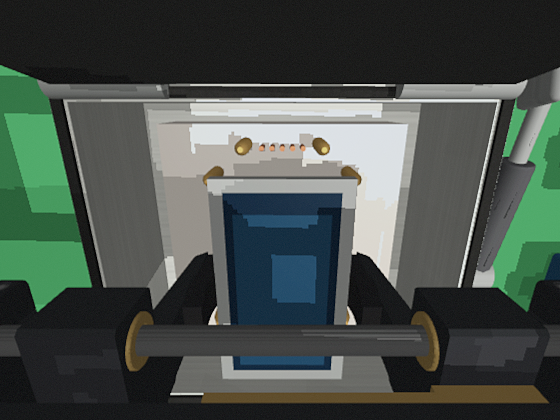

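View pics/s5.png

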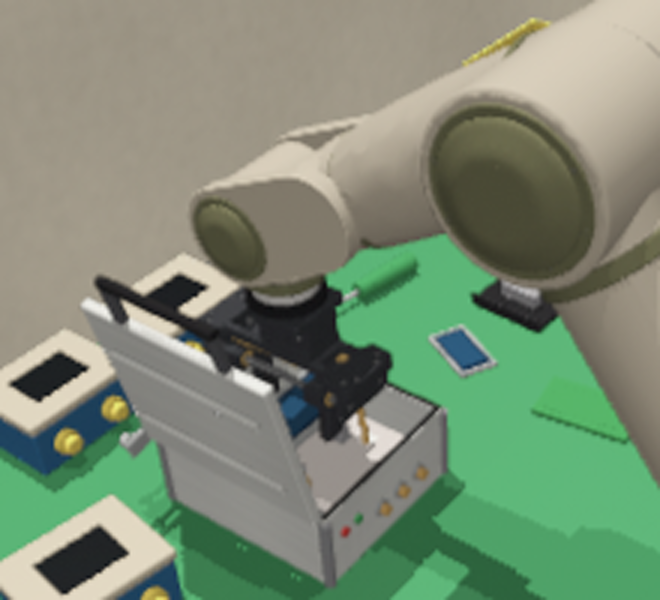

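View pics/t5.png

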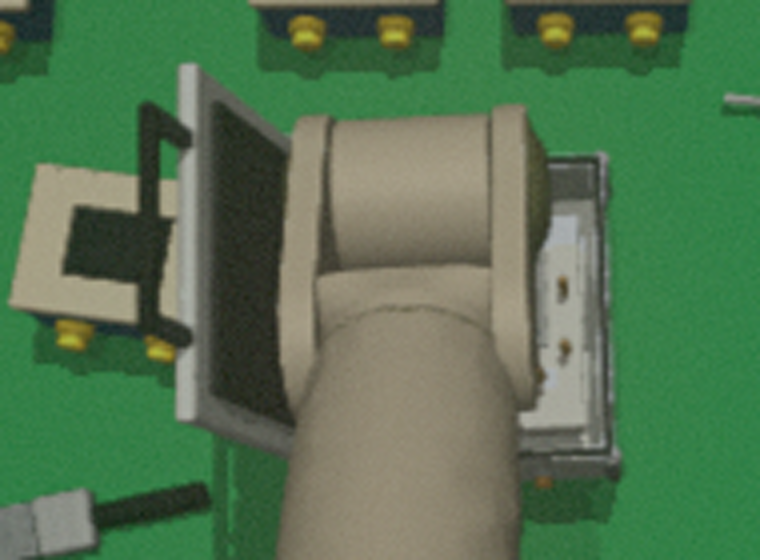

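```bash
python3 - <<'E'
from h import *
for z in(.25,.3,.35,.4):print(z,onz('top',(120+283/4,100+250/4),z).round(3))
print(onz('top',(120+180/4,100+240/4),.285))
rel([.596,.1406,.0495],tool(1.6),60)
E
```

```text
0.25 [0.591 0.231 0.25 ]
0.3 [0.577 0.22  0.3  ]
0.35 [0.562 0.21  0.35 ]
0.4 [0.548 0.2   0.4  ]
[0.58750383 0.28123331 0.285     ]
[0.6, 38.7, -0.1] [-0.0009, 0.0011, -0.0] 60
```

Request:
jog_arm([
  [0.5,4,0,0,0,0,60],
  [0.5,11,0,0,0,0,60],
  [0.5,17,0,0,0,0,60],
  [0.5,22,0,0,0,0,60],
  [0.5,26,0,0,0,0,60],
  [0.5,29,0,0,0,0,60],
  [0.5,32,0,0,0,0,60],
  [0.5,34,0,0,0,0,60],
  [0.5,35,0,0,0,0,60],
  [0.5,36,0,0,0,0,60],
  [0.5,36,0,0,0,0,60],
])

```text
time_s: 10.55
position: [0.5958, 0.1406, 0.0517]
eef_rot: [[0.029, -0.0, 1.0], [-1.0, 0.0, 0.029], [-0.0, -1.0, -0.0]]
force: [-0.0, 0.1, -1.3]
width: 0.0632
```

```bash
python3 look.py w6
```

```text
10.55 [0.59582902 0.1406357  0.05172866] [[ 2.89914778e-02 -2.79963444e-05  9.99579658e-01]
 [-9.99579659e-01  1.29874310e-05  2.89914782e-02]
 [-1.37936273e-05 -1.00000000e+00 -2.76080515e-05]] 0.0010877873819941492
```

View pics/w6.png

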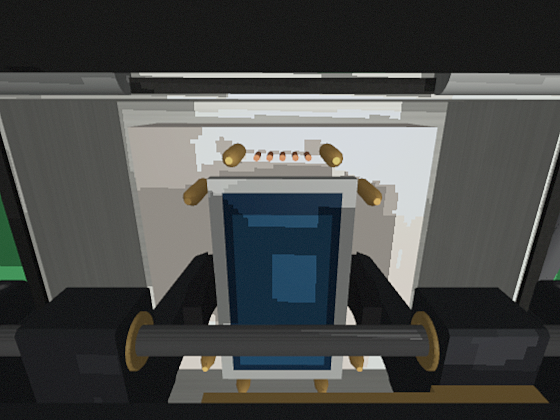

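The panel is between the pins. The side pins show at (195,190) and (370,190), the end pins at (234,154) and (331,154), with play all round. Lowering the last 3 mm.

Request:
jog_arm([
  [0,1,0,0,0,0,60],
  [0,1.8,0,0,0,0,60],
  [0,2.3,0,0,0,0,60],
  [0,2.7,0,0,0,0,60],
  [0,2.7,0,0,0,0,60],
])

```text
time_s: 11.22
position: [0.5958, 0.1406, 0.049]
eef_rot: [[0.029, -0.0, 1.0], [-1.0, 0.0, 0.029], [-0.0, -1.0, -0.0]]
force: [0.2, 0.0, -0.7]
width: 0.0635
```

Request:
jog_arm([
  [0,0.4,0,0,0,0,60],
  [0,0.7,0,0,0,0,60],
  [0,0.7,0,0,0,0,60],
])

```text
time_s: 11.6
position: [0.5959, 0.1406, 0.0487]
eef_rot: [[0.029, 0.0, 1.0], [-1.0, -0.0, 0.029], [0.0, -1.0, 0.0]]
force: [-2.2, -0.6, 4.0]
width: 0.0637
```

Contact at 4 N, so the panel is resting on the foam. Releasing slowly, then lifting.

Request:
jog_arm([
  [0,0.5,0,0,0,0,64],
  [0,0.3,0,0,0,0,66],
  [0,0.3,0,0,0,0,70],
  [0,0,0,0,0,0,76],
  [0,0,0,0,0,0,82],
  [0,0,0,0,0,0,84],
  [0,0,0,0,0,0,84],
  [0,-4,0,0,0,0,84],
  [0,-12,0,0,0,0,84],
  [0,-24,0,0,0,0,84],
  [0,-40,0,0,0,0,84],
  [0,-65,0,0,0,0,84],
  [0,-95,0,0,0,0,84],
  [30,-125,0,0,0,0,84],
  [60,-150,0,0,0,0,84],
  [85,-165,0,0,0,0,84],
  [95,-170,0,0,0,0,84],
  [95,-170,0,0,0,0,84],
])

```text
time_s: 13.85
position: [0.5986, 0.0457, 0.2186]
eef_rot: [[0.028, 0.0, 1.0], [-1.0, 0.0, 0.028], [-0.0, -1.0, 0.0]]
force: [1.0, 0.7, 0.1]
width: 0.0839
```

```bash
python3 look.py w7
```

```text
13.85 [0.59856174 0.04567361 0.21855136] [[ 2.83888235e-02  3.00386568e-04  9.99596911e-01]
 [-9.99596944e-01  1.61880975e-04  2.83887758e-02]
 [-1.53288115e-04 -9.99999942e-01  3.04861106e-04]] 0.02111432564695796
```

View pics/w7.png

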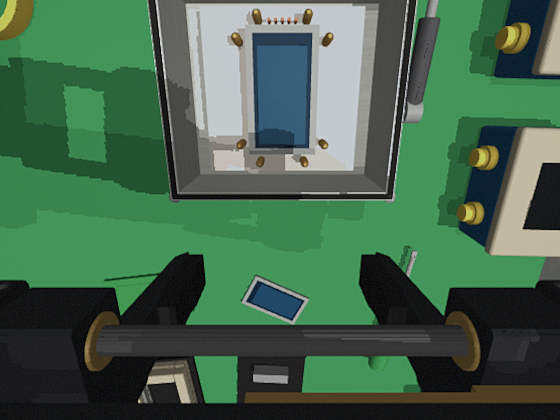

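The panel lies between all eight pins, centred near (281,88). I'll check its size and level, and plan the bar.

```bash
python3 - <<'E'
from h import *
import pickle
a=cv2.imread('pics/w7.png');st=pickle.load(open('pics/w7.pkl','rb'))
cv2.imwrite('pics/w7c.png',cv2.resize(a[0:180,220:345],None,fx=4.4,fy=4.4,interpolation=cv2.INTER_CUBIC))
q=a[5:170,225:340];hsv=cv2.cvtColor(q,cv2.COLOR_BGR2HSV)
m=((hsv[...,0]>95)&(hsv[...,0]<125)&(hsv[...,1]>90)).astype(np.uint8)
cn=max(cv2.findContours(m,0,cv2.CHAIN_APPROX_NONE)[0],key=cv2.contourArea)[:,0]+[225,5]
W=np.array([onz('wrist',p,.068,st)[:2]*1000 for p in cn]);print('glass (52x98?)',cv2.minAreaRect(W.astype(np.float32)))
# bar target
hinge=np.array([.5964,.1398,0])+tool(0)[:,0]*0
yv=np.array([-np.sin(np.radians(1.5)),np.cos(np.radians(1.5)),0])
H=np.array([.5964,.1398,0])+yv*.095;print('hinge',H)
print('bar',(np.array([0.65078,0.2920,0.3228])+[0.52987,.28729,.32026])/2)
E
```

```text
glass (52x98?) ((596.5338745117188, 140.09877014160156), (50.85975646972656, 96.6548843383789), 1.5602034330368042)
hinge [0.59391319 0.23476745 0.        ]
bar [0.590325 0.289645 0.32153 ]
```

View pics/w7c.png

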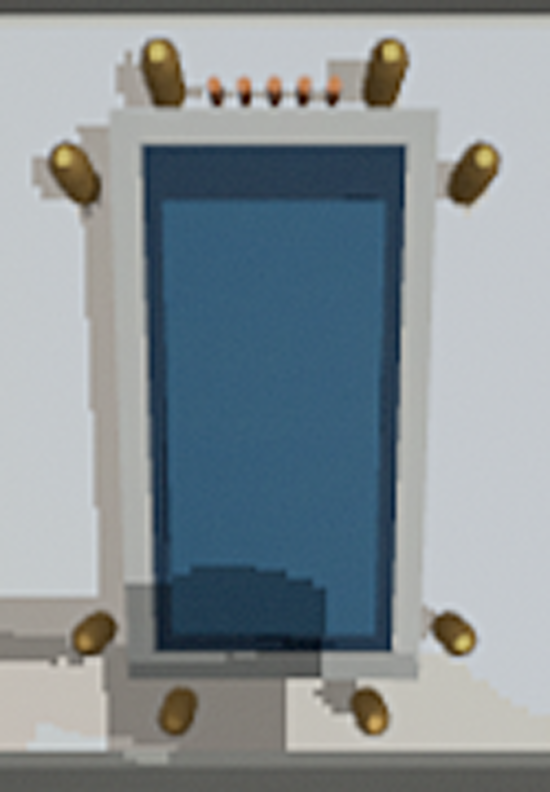

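Placed flat: centre (596.5, 140.1) and yaw 1.56°, against a nest at (596.4, 139.8) and 1.5°. The bar and hinge measurements agree with the given geometry at 1.78 rad. Next is the bar.

```bash
cat >> h.py <<'E'
A=np.radians(1.5);XV=np.array([np.cos(A),np.sin(A),0]);YV=np.array([-np.sin(A),np.cos(A),0]);ZV=np.array([0,0,1.])
H=np.array([.5964,.1398,.092])+.095*YV
def bar(th):return H+YV*(-.235*np.cos(th)+.006*np.sin(th))+ZV*(.235*np.sin(th)+.006*np.cos(th))
def tl(phi):
    p=np.radians(phi);f=np.sin(p)*YV-np.cos(p)*ZV;return np.stack([XV,f,np.cross(XV,f)],1)
E
python3 - <<'E'
from h import *
print(bar(1.78))
R=tl(-12)
rel(bar(1.78)-R[:,1]*.065,R,44)
print(manip.get_state()['joint_pos'].round(2))
E
```

```text
[0.59248199 0.28942293 0.32063012]
[-256.9, -166.1, 1.1] [-0.1644, -1.5615, -0.1649] 44
[-0.12  0.49  1.29  0.    1.36 -0.15]
```

Request:
jog_arm([
  [0,-25,0,-0.015,-0.14,-0.015,60],
  [0,-60,0,-0.03,-0.3,-0.03,44],
  [0,-95,0,-0.05,-0.46,-0.05,44],
  [-20,-130,0,-0.065,-0.62,-0.065,44],
  [-50,-160,0,-0.08,-0.78,-0.08,44],
  [-85,-175,0,-0.1,-0.94,-0.1,44],
  [-120,-180,0,-0.115,-1.1,-0.115,44],
  [-155,-180,0,-0.13,-1.26,-0.13,44],
  [-190,-178,0,-0.15,-1.42,-0.15,44],
  [-220,-174,1,-0.164,-1.561,-0.165,44],
  [-245,-170,1,-0.164,-1.561,-0.165,44],
  [-257,-166,1,-0.164,-1.561,-0.165,44],
  [-257,-166,1,-0.164,-1.561,-0.165,44],
  [-257,-166,1,-0.164,-1.561,-0.165,44],
])

```text
time_s: 15.65
position: [0.5923, 0.3019, 0.3846]
eef_rot: [[1.0, 0.006, -0.024], [0.025, -0.208, 0.978], [0.001, -0.978, -0.208]]
force: [-0.3, -0.1, -0.3]
width: 0.0436
```

```bash
python3 look.py w8; python3 - <<'E'
from h import *
print(manip.get_state()['joint_pos'].round(2))
cv2.imwrite('pics/s8.png',cv2.resize(manip.snapshot('side')[60:280,100:340,::-1],None,fx=3,fy=3-.3,interpolation=cv2.INTER_CUBIC))
rel(bar(1.78)-tl(-12)[:,1]*.065,tl(-12),44)
E
```

```text
15.65 [0.59228115 0.3019073  0.38455189] [[ 0.99969154  0.00639843 -0.02399773]
 [ 0.02480393 -0.20805843  0.97780185]
 [ 0.00126347 -0.97809547 -0.20815296]] 0.006584291136454049
[ 0.37  0.72  0.5  -0.22  1.98 -1.31]
[-0.2, 0.3, 1.2] [0.0001, -0.002, 0.0012] 44
```

View pics/w8.png

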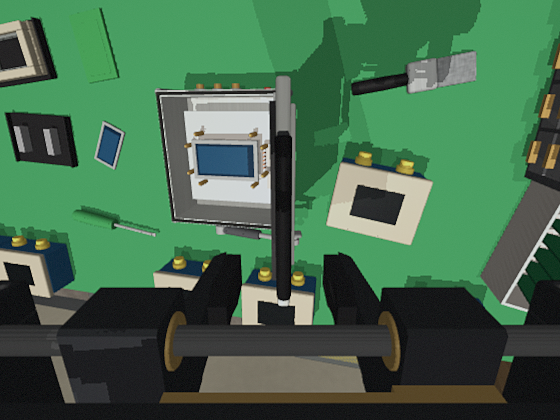

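View pics/s8.png

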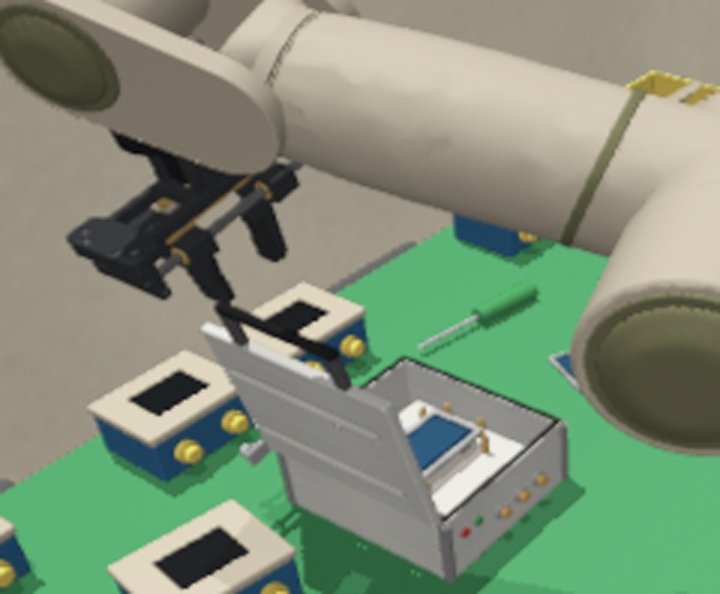

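The bar (column 283, rows 135–300) lies midway between the fingers. Lowering onto it and closing.

Request:
jog_arm([
  [0,15,1,0,0,0,44],
  [0,40,1,0,0,0,44],
  [0,62,1,0,0,0,44],
  [0,77,1,0,0,0,44],
  [0,85,1,0,0,0,44],
  [0,87,1,0,0,0,44],
  [0,87,1,0,0,0,44],
])

```text
time_s: 16.62
position: [0.5928, 0.2855, 0.2996]
eef_rot: [[1.0, 0.007, -0.025], [0.025, -0.208, 0.978], [0.002, -0.978, -0.208]]
force: [0.0, -0.2, 0.3]
width: 0.0438
```

```bash
python3 look.py w9; python3 - <<'E'
from h import *
cv2.imwrite('pics/s9.png',cv2.resize(manip.snapshot('side')[100:240,130:290,::-1],None,fx=4,fy=4,interpolation=cv2.INTER_CUBIC))
E
```

```text
16.625 [0.59277281 0.28546938 0.29961623] [[ 0.99967394  0.00708704 -0.02453121]
 [ 0.02546834 -0.20767024  0.97786729]
 [ 0.00183578 -0.97817322 -0.20778302]] 0.006483804796456389
```

View pics/s9.png

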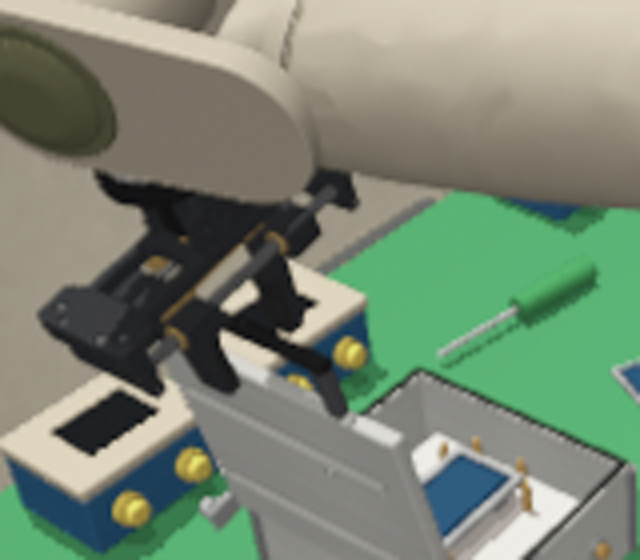

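View pics/w9.png

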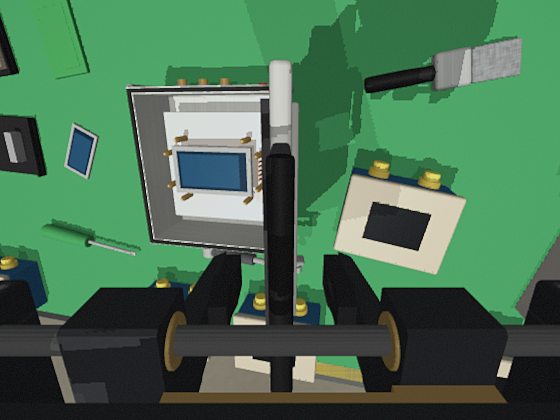

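The bar is centred between the fingers. Closing with moderate force.

Request:
jog_arm([
  [0,0,0,0,0,0,30],
  [0,0,0,0,0,0,18],
  [0,0,0,0,0,0,12],
  [0,0,0,0,0,0,8],
  [0,0,0,0,0,0,8],
  [0,0,0,0,0,0,8],
  [0,0,0,0,0,0,8],
], grip_force=35)

```text
time_s: 17.6
position: [0.5927, 0.2848, 0.2992]
eef_rot: [[1.0, 0.006, -0.024], [0.025, -0.209, 0.978], [0.001, -0.978, -0.209]]
force: [-1.6, -5.3, 1.6]
width: 0.0093
```

```bash
cat > arc.py <<'E'
from h import *
import sys
st=manip.get_state();R0=np.array(st['eef_rot']);p0=np.array(st['position'])
b=p0-R0[:,1]*.022
v=b-H;vy,vz=v@YV,v@ZV
# angle from bar position
th=np.arctan2(vz,-vy)-np.arctan2(.006,.235)
print('time',st['time_s'],'grip at',b.round(4),'x off',v@XV,'r',np.hypot(vy,vz),'th',th,'w',st['width'],'F',np.round(st['force'],1),'j',st['joint_pos'].round(2))
phi0=np.degrees(np.arctan2(R0[:,1]@YV,-R0[2,1]))
xo=v@XV; r0=np.hypot(vy,vz)
t1=float(sys.argv[1]);n=int(sys.argv[2])
for i in range(1,n+1):
    t=th+(t1-th)*i/n
    phi=-12+(1.78-t)/1.78*45
    P=bar(t)+XV*xo*.0 + XV*xo; R=tl(phi)
    P=P+R[:,1]*.022
    d=R0.T@(P-p0)*1000;r=Ro.from_matrix(R0.T@R).as_rotvec()
    print([*np.round(d,1).tolist(),*np.round(r,3).tolist(),8],'#',round(t,3))
E
python3 arc.py 1.2 12
```

```text
time 17.6 grip at [0.5926 0.2894 0.3207] x off 9.377525919167991e-05 r 0.2351481460391619 th 1.7796380034361212 w 0.009290758202976677 F [-1.6 -5.3  1.6] j [ 0.35  0.67  0.82 -0.2   1.72 -1.27]
[0.0, 0.1, -10.9, 0.023, -0.002, 0.0, 8] # 1.731
[0.0, 0.6, -21.7, 0.044, -0.002, 0.0, 8] # 1.683
[0.0, 1.7, -32.6, 0.066, -0.002, 0.0, 8] # 1.635
[0.1, 3.3, -43.3, 0.087, -0.002, 0.001, 8] # 1.586
[0.1, 5.4, -54.0, 0.108, -0.002, 0.001, 8] # 1.538
[0.1, 8.1, -64.6, 0.129, -0.002, 0.001, 8] # 1.49
[0.1, 11.3, -75.0, 0.151, -0.002, 0.001, 8] # 1.442
[0.1, 15.0, -85.2, 0.172, -0.002, 0.001, 8] # 1.393
[0.1, 19.2, -95.3, 0.193, -0.002, 0.001, 8] # 1.345
[0.2, 23.9, -105.1, 0.215, -0.002, 0.001, 8] # 1.297
[0.2, 29.1, -114.7, 0.236, -0.002, 0.001, 8] # 1.248
[0.2, 34.7, -124.0, 0.257, -0.002, 0.001, 8] # 1.2
```

Request:
jog_arm([
  [0,0,0,0,0,0,8],
  [0,0,0,0,0,0,8],
])

```text
time_s: 17.85
position: [0.5927, 0.2848, 0.2992]
eef_rot: [[1.0, 0.006, -0.024], [0.025, -0.209, 0.978], [0.001, -0.978, -0.209]]
force: [-2.3, -5.6, 1.4]
width: 0.0096
```

```bash
python3 look.py w10; python3 - <<'E'
from h import *
cv2.imwrite('pics/s10.png',cv2.resize(manip.snapshot('side')[130:220,140:250,::-1],None,fx=6,fy=6,interpolation=cv2.INTER_CUBIC))
E
```

```text
17.85 [0.59269339 0.28476767 0.29924116] [[ 9.99694508e-01  5.94318976e-03 -2.39910430e-02]
 [ 2.47036029e-02 -2.09247039e-01  9.77550719e-01]
 [ 7.89714718e-04 -9.77844750e-01 -2.09329934e-01]] 0.0024366583596019823
```

View pics/s10.png

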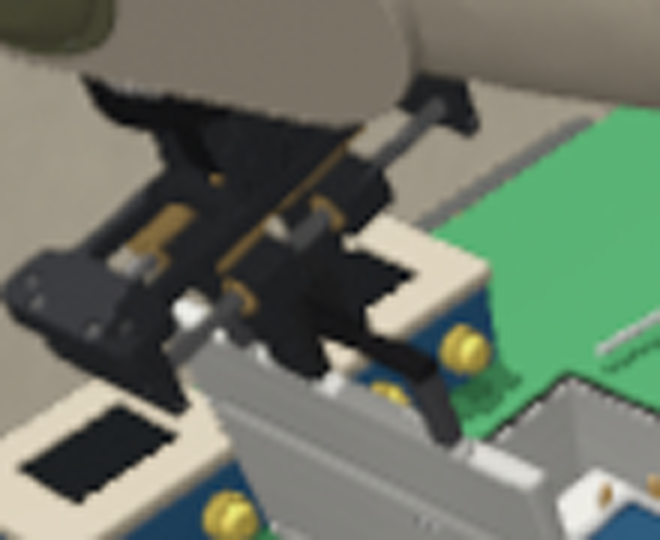

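View pics/w10.png

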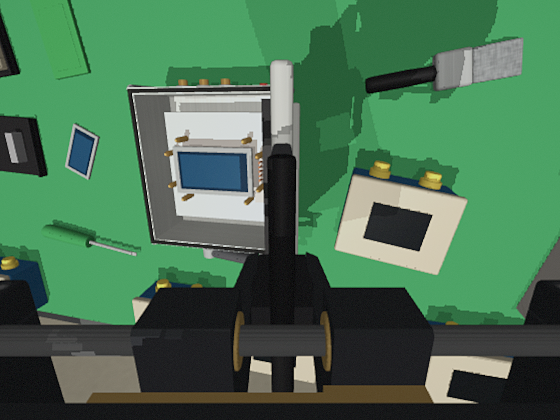

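The bar is held between both fingers; the -5 N in y is the cover's stop. I'll pull it off the stop gently first.

Request:
jog_arm([
  [0,0,-3,0.006,0,0,8],
  [0,0.1,-10.9,0.023,-0.002,0,8],
  [0,0.6,-21.7,0.044,-0.002,0,8],
  [0,1.7,-32.6,0.066,-0.002,0,8],
  [0.1,3.3,-43.3,0.087,-0.002,0.001,8],
  [0.1,3.3,-43.3,0.087,-0.002,0.001,8],
])

```text
time_s: 18.7
position: [0.5938, 0.2411, 0.3047]
eef_rot: [[1.0, 0.002, -0.025], [0.026, -0.122, 0.992], [-0.001, -0.992, -0.122]]
force: [-0.3, 1.6, -1.0]
width: 0.0095
```

```bash
python3 look.py w11;python3 arc.py 1.0 16
```

```text
18.7 [0.5938406  0.24105677 0.30473258] [[ 0.99967328  0.0018546  -0.02549292]
 [ 0.02552812 -0.12246688  0.99214423]
 [-0.00128201 -0.99247087 -0.12247421]] 0.026760171387990996
time 18.75 grip at [0.5938 0.2444 0.3266] x off 0.00011568014028683634 r 0.23476597597268636 th 1.5864395298701977 w 0.009625033976789498 F [ 0.4  2.1 -0.4] j [ 0.25  0.59  0.93 -0.12  1.66 -1.35]
[0.0, 0.5, -8.3, 0.015, 0.0, -0.001, 8] # 1.55
[0.0, 1.7, -16.4, 0.031, 0.0, -0.001, 8] # 1.513
[0.0, 3.2, -24.6, 0.047, 0.0, -0.001, 8] # 1.476
[0.0, 5.0, -32.6, 0.064, 0.0, -0.001, 8] # 1.44
[0.0, 7.0, -40.6, 0.08, 0.0, -0.001, 8] # 1.403
[0.0, 9.4, -48.6, 0.096, 0.0, -0.001, 8] # 1.367
[0.0, 12.1, -56.4, 0.112, 0.0, -0.001, 8] # 1.33
[0.0, 15.1, -64.1, 0.128, 0.0, -0.001, 8] # 1.293
[0.0, 18.3, -71.7, 0.144, 0.0, -0.001, 8] # 1.257
[0.0, 21.9, -79.2, 0.161, 0.0, -0.001, 8] # 1.22
[0.0, 25.7, -86.5, 0.177, 0.0, -0.001, 8] # 1.183
[0.0, 29.8, -93.7, 0.193, 0.0, -0.001, 8] # 1.147
[0.0, 34.1, -100.8, 0.209, 0.0, -0.001, 8] # 1.11
[0.0, 38.7, -107.7, 0.225, 0.0, -0.001, 8] # 1.073
[0.0, 43.6, -114.4, 0.242, 0.0, -0.001, 8] # 1.037
[0.0, 48.7, -120.9, 0.258, 0.0, -0.001, 8] # 1.0
```

View pics/w11.png

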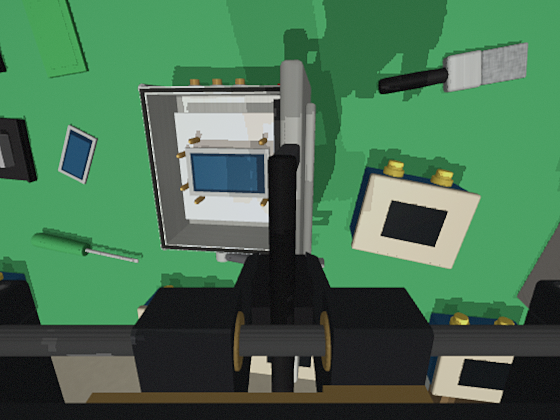

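The cover follows and the bar stays between the fingers at (283,220). Continuing along the arc.

Request:
jog_arm([
  [0,0.5,-8.3,0.015,0,0,8],
  [0,1.7,-16.4,0.031,0,0,8],
  [0,3.2,-24.6,0.047,0,0,8],
  [0,5,-32.6,0.064,0,0,8],
  [0,7,-40.6,0.08,0,0,8],
  [0,9.4,-48.6,0.096,0,0,8],
  [0,12.1,-56.4,0.112,0,0,8],
  [0,15.1,-64.1,0.128,0,0,8],
  [0,18.3,-71.7,0.144,0,0,8],
  [0,21.9,-79.2,0.161,0,0,8],
  [0,25.7,-86.5,0.177,0,0,8],
  [0,29.8,-93.7,0.193,0,0,8],
  [0,34.1,-100.8,0.209,0,0,8],
  [0,38.7,-107.7,0.225,0,0,8],
  [0,43.6,-114.4,0.242,0,0,8],
  [0,48.7,-120.9,0.258,0,0,8],
])

```text
time_s: 20.75
position: [0.5971, 0.1169, 0.2702]
eef_rot: [[1.0, -0.005, -0.027], [0.028, 0.137, 0.99], [-0.002, -0.991, 0.137]]
force: [4.7, 8.9, -14.5]
width: 0.0089
```

```bash
python3 look.py w12;python3 arc.py 0.5 16; python3 - <<'E'
from h import *
cv2.imwrite('pics/s12.png',cv2.resize(manip.snapshot('side')[80:280,130:350,::-1],None,fx=3,fy=3,interpolation=cv2.INTER_CUBIC))
E
```

```text
20.75 [0.59706102 0.116887   0.27017123] [[ 0.99960782 -0.0053261  -0.02749235]
 [ 0.0279633   0.13725436  0.99014105]
 [-0.00150015 -0.99052152  0.13734947]] 0.16607911892516167
time 20.8 grip at [0.5972 0.1128 0.2914] x off 5.191710134023124e-05 r 0.2337617291884669 th 0.9960659903263592 w 0.00927534829525285 F [  4.9   7.2 -14.8] j [-0.06  0.48  1.19  0.14  1.49 -1.67]
[0.1, 1.8, -6.9, 0.012, 0.0, -0.003, 8] # 0.965
[0.1, 5.0, -13.1, 0.026, 0.0, -0.003, 8] # 0.934
[0.1, 8.4, -19.3, 0.04, 0.0, -0.003, 8] # 0.903
[0.1, 12.0, -25.3, 0.053, 0.0, -0.003, 8] # 0.872
[0.1, 15.8, -31.2, 0.067, 0.0, -0.003, 8] # 0.841
[0.1, 19.8, -37.0, 0.081, 0.0, -0.003, 8] # 0.81
[0.1, 24.0, -42.6, 0.095, 0.0, -0.003, 8] # 0.779
[0.1, 28.3, -48.2, 0.108, 0.0, -0.003, 8] # 0.748
[0.1, 32.9, -53.6, 0.122, 0.0, -0.003, 8] # 0.717
[0.1, 37.6, -58.8, 0.136, 0.0, -0.003, 8] # 0.686
[0.1, 42.4, -63.9, 0.149, 0.0, -0.003, 8] # 0.655
[0.1, 47.4, -68.8, 0.163, 0.0, -0.003, 8] # 0.624
[0.2, 52.6, -73.6, 0.177, 0.0, -0.003, 8] # 0.593
[0.2, 57.9, -78.3, 0.19, 0.0, -0.003, 8] # 0.562
[0.2, 63.4, -82.7, 0.204, 0.0, -0.003, 8] # 0.531
[0.2, 69.0, -87.0, 0.218, 0.0, -0.003, 8] # 0.5
```

View pics/w12.png

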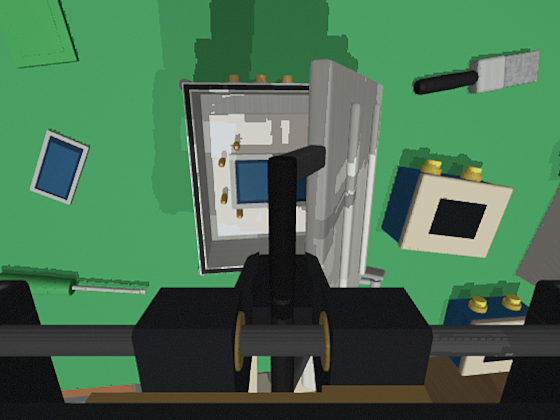

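View pics/s12.png

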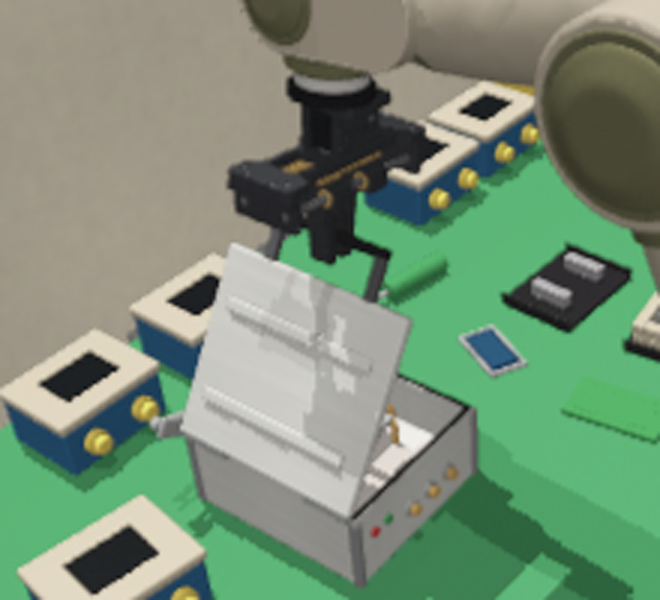

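```bash
cat > arc2.py <<'E'
from h import *
import sys
# args: target th, n, radial shift start, radial shift end (mm), tangential lead ignored
st=manip.get_state();R0=np.array(st['eef_rot']);p0=np.array(st['position'])
b=p0-R0[:,1]*.022
v=b-H;vy,vz=v@YV,v@ZV;r0=np.hypot(vy,vz);a0=np.arctan2(vz,-vy);off=np.arctan2(.006,.235)
F=np.array(st['force']);er=(-np.cos(a0)*YV+np.sin(a0)*ZV);et=(np.sin(a0)*YV+np.cos(a0)*ZV)
print('t',st['time_s'],'th',round(a0-off,4),'r',r0.round(4),'w',round(st['width'],4),'Fx,Frad,Fopen',(F@XV).round(1),(F@er).round(1),(F@et).round(1),'j',st['joint_pos'].round(2))
t1,n,d0,d1=float(sys.argv[1]),int(sys.argv[2]),float(sys.argv[3])/1e3,float(sys.argv[4])/1e3
phi0=np.degrees(np.arctan2(R0[:,1]@YV,-R0[2,1]))
phi1=float(sys.argv[5]) if len(sys.argv)>5 else -12+(1.78-t1)/1.78*45
for i in range(1,n+1):
    s=i/n;a=a0+(t1+off-a0)*s;r=r0+d0+(d1-d0)*s
    R=tl(phi0+(phi1-phi0)*s)
    P=H+XV*(v@XV)+r*(-np.cos(a)*YV+np.sin(a)*ZV)+R[:,1]*.022
    d=R0.T@(P-p0)*1000;q=Ro.from_matrix(R0.T@R).as_rotvec()
    print([*np.round(d,1).tolist(),round(q[0],3),0,0,8],'#',round(a-off,3))
E
python3 arc2.py 0.7 8 -1.3 -2.3
```

```text
t 20.85 th 0.9979 r 0.2338 w 0.0093 Fx,Frad,Fopen 4.8 -16.3 -1.1 j [-0.06  0.48  1.19  0.14  1.49 -1.67]
[0.1, 4.9, -6.9, np.float64(0.016), 0, 0, 8] # 0.961
[0.1, 8.9, -14.3, np.float64(0.033), 0, 0, 8] # 0.923
[0.1, 13.2, -21.4, np.float64(0.049), 0, 0, 8] # 0.886
[0.1, 17.7, -28.4, np.float64(0.065), 0, 0, 8] # 0.849
[0.1, 22.5, -35.2, np.float64(0.081), 0, 0, 8] # 0.812
[0.1, 27.5, -41.8, np.float64(0.098), 0, 0, 8] # 0.774
[0.1, 32.8, -48.3, np.float64(0.114), 0, 0, 8] # 0.737
[0.1, 38.4, -54.5, np.float64(0.13), 0, 0, 8] # 0.7
```

Request:
jog_arm([
  [0,4.5,-6.5,0.016,0,0,8],
  [0,8.9,-14.3,0.033,0,0,8],
  [0,13.2,-21.4,0.049,0,0,8],
  [0,17.7,-28.4,0.065,0,0,8],
  [0,22.5,-35.2,0.081,0,0,8],
  [0,27.5,-41.8,0.098,0,0,8],
  [0,32.8,-48.3,0.114,0,0,8],
  [0,38.4,-54.5,0.13,0,0,8],
], grip_force=30)

```text
time_s: 21.85
position: [0.5986, 0.0668, 0.2258]
eef_rot: [[1.0, -0.007, -0.026], [0.027, 0.262, 0.965], [-0.0, -0.965, 0.262]]
force: [-5.3, -2.8, -0.3]
width: 0.0087
```

```bash
python3 arc2.py 0.4 10 -1 -2
```

```text
t 21.85 th 0.7027 r 0.2329 w 0.0087 Fx,Frad,Fopen -5.4 1.8 -2.0 j [-0.19  0.5   1.29  0.26  1.42 -1.84]
[0.0, 4.8, -4.9, np.float64(0.013), 0, 0, 8] # 0.672
[0.0, 9.0, -10.3, np.float64(0.027), 0, 0, 8] # 0.642
[0.0, 13.3, -15.5, np.float64(0.04), 0, 0, 8] # 0.612
[-0.0, 17.8, -20.6, np.float64(0.054), 0, 0, 8] # 0.582
[-0.0, 22.5, -25.5, np.float64(0.067), 0, 0, 8] # 0.551
[-0.0, 27.3, -30.3, np.float64(0.08), 0, 0, 8] # 0.521
[-0.0, 32.2, -34.9, np.float64(0.094), 0, 0, 8] # 0.491
[-0.0, 37.3, -39.4, np.float64(0.107), 0, 0, 8] # 0.461
[-0.0, 42.5, -43.8, np.float64(0.121), 0, 0, 8] # 0.43
[-0.0, 47.8, -47.9, np.float64(0.134), 0, 0, 8] # 0.4
```

```bash
python3 arc2.py 0.4 10 0 -0.8; python3 look.py w13;  python3 - <<'E'
from h import *
cv2.imwrite('pics/s13.png',cv2.resize(manip.snapshot('side')[80:280,130:350,::-1],None,fx=3,fy=3,interpolation=cv2.INTER_CUBIC))
E
```

```text
t 21.85 th 0.7027 r 0.2329 w 0.0087 Fx,Frad,Fopen -5.4 1.8 -2.0 j [-0.19  0.5   1.29  0.26  1.42 -1.84]
[0.0, 4.0, -5.5, np.float64(0.013), 0, 0, 8] # 0.672
[0.0, 8.2, -10.9, np.float64(0.027), 0, 0, 8] # 0.642
[0.0, 12.5, -16.1, np.float64(0.04), 0, 0, 8] # 0.612
[-0.0, 17.0, -21.3, np.float64(0.054), 0, 0, 8] # 0.582
[-0.0, 21.6, -26.2, np.float64(0.067), 0, 0, 8] # 0.551
[-0.0, 26.4, -31.1, np.float64(0.08), 0, 0, 8] # 0.521
[-0.0, 31.4, -35.7, np.float64(0.094), 0, 0, 8] # 0.491
[-0.0, 36.5, -40.3, np.float64(0.107), 0, 0, 8] # 0.461
[-0.0, 41.7, -44.6, np.float64(0.121), 0, 0, 8] # 0.43
[-0.0, 47.1, -48.8, np.float64(0.134), 0, 0, 8] # 0.4
21.85 [0.59858621 0.0667976  0.2257669 ] [[ 9.99632388e-01 -7.27676892e-03 -2.61177434e-02]
 [ 2.71119509e-02  2.62133300e-01  9.64650753e-01]
 [-1.73210352e-04 -9.65004239e-01  2.62234224e-01]] 0.1672226170453549
```

View pics/s13.png

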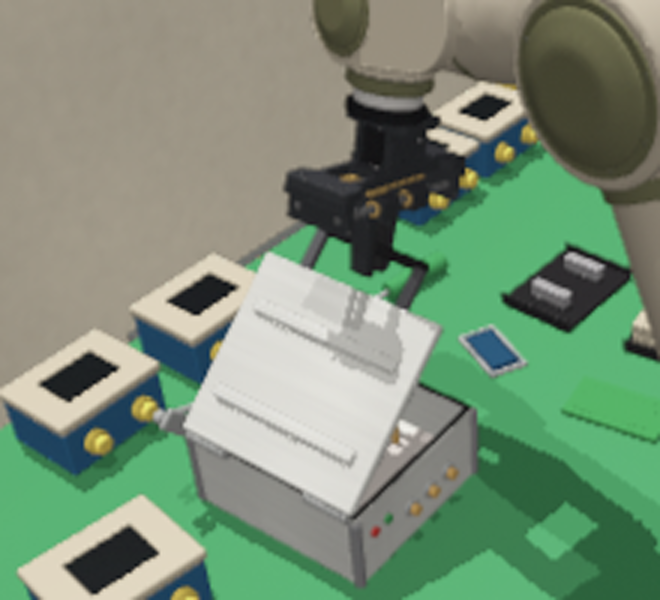

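The bar is still held and the cover is about half closed. Continuing.

Request:
jog_arm([
  [0,4,-5.5,0.013,0,0,8],
  [0,8.2,-10.9,0.027,0,0,8],
  [0,12.5,-16.1,0.04,0,0,8],
  [0,17,-21.3,0.054,0,0,8],
  [0,21.6,-26.2,0.067,0,0,8],
  [0,26.4,-31.1,0.08,0,0,8],
  [0,31.4,-35.7,0.094,0,0,8],
  [0,36.5,-40.3,0.107,0,0,8],
  [0,41.7,-44.6,0.121,0,0,8],
  [0,47.1,-48.8,0.134,0,0,8],
])

```text
time_s: 23.2
position: [0.5996, 0.0315, 0.1673]
eef_rot: [[1.0, -0.01, -0.025], [0.027, 0.387, 0.922], [0.0, -0.922, 0.388]]
force: [-3.6, -5.9, -1.6]
width: 0.0087
```

```bash
python3 arc2.py 0.2 9 0 -0.5; python3 look.py w14;  python3 - <<'E'
from h import *
cv2.imwrite('pics/s14.png',cv2.resize(manip.snapshot('side')[80:280,130:350,::-1],None,fx=3,fy=3,interpolation=cv2.INTER_CUBIC))
E
```

```text
t 23.2 th 0.3982 r 0.2324 w 0.0087 Fx,Frad,Fopen -3.8 4.7 -3.9 j [-0.3   0.57  1.36  0.38  1.36 -2.01]
[0.0, 3.6, -3.5, np.float64(0.01), 0, 0, 8] # 0.376
[0.0, 7.2, -6.8, np.float64(0.02), 0, 0, 8] # 0.354
[-0.0, 10.9, -10.1, np.float64(0.03), 0, 0, 8] # 0.332
[-0.0, 14.7, -13.3, np.float64(0.04), 0, 0, 8] # 0.31
[-0.0, 18.6, -16.4, np.float64(0.05), 0, 0, 8] # 0.288
[-0.0, 22.5, -19.5, np.float64(0.06), 0, 0, 8] # 0.266
[-0.0, 26.5, -22.4, np.float64(0.07), 0, 0, 8] # 0.244
[-0.0, 30.6, -25.3, np.float64(0.08), 0, 0, 8] # 0.222
[-0.0, 34.7, -28.0, np.float64(0.09), 0, 0, 8] # 0.2
23.2 [0.59960455 0.03148368 0.16729661] [[ 9.99643391e-01 -1.02685658e-02 -2.46505231e-02]
 [ 2.67036359e-02  3.87403587e-01  9.21523400e-01]
 [ 8.69774539e-05 -9.21853034e-01  3.87539644e-01]] 0.1299073140654736
```

View pics/w14.png

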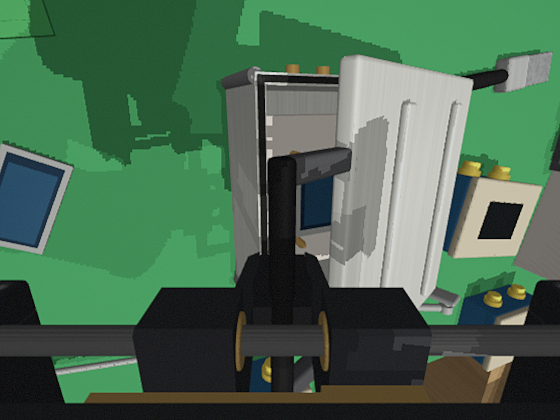

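View pics/s14.png

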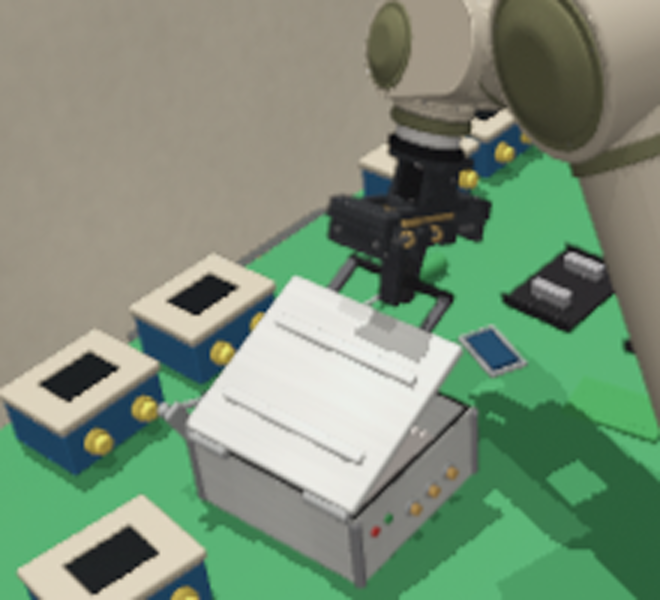

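Request:
jog_arm([
  [0,3.4,-3.7,0.01,0,0,8],
  [0,6.9,-7.1,0.02,0,0,8],
  [0,10.5,-10.4,0.03,0,0,8],
  [0,14.2,-13.7,0.04,0,0,8],
  [0,18.1,-16.8,0.05,0,0,8],
  [0,22,-19.9,0.06,0,0,8],
  [0,26,-22.9,0.07,0,0,8],
  [0,30,-25.8,0.08,0,0,8],
  [0,34.1,-28.5,0.09,0,0,8],
])

```text
time_s: 24.42
position: [0.6, 0.0187, 0.1245]
eef_rot: [[1.0, -0.013, -0.024], [0.027, 0.469, 0.883], [0.0, -0.883, 0.469]]
force: [-4.1, -5.4, -2.7]
width: 0.0083
```

```bash
python3 arc2.py 0.05 10 0 0
```

```text
t 24.425 th 0.2 r 0.2323 w 0.0083 Fx,Frad,Fopen -4.2 4.5 -3.8 j [-0.35  0.64  1.39  0.46  1.33 -2.11]
[0.0, 2.7, -2.1, np.float64(0.007), 0, 0, 8] # 0.185
[0.0, 5.3, -4.2, np.float64(0.013), 0, 0, 8] # 0.17
[0.0, 8.1, -6.2, np.float64(0.02), 0, 0, 8] # 0.155
[0.0, 10.8, -8.2, np.float64(0.026), 0, 0, 8] # 0.14
[0.0, 13.6, -10.2, np.float64(0.033), 0, 0, 8] # 0.125
[0.0, 16.4, -12.1, np.float64(0.04), 0, 0, 8] # 0.11
[0.0, 19.2, -14.0, np.float64(0.046), 0, 0, 8] # 0.095
[0.0, 22.1, -15.8, np.float64(0.053), 0, 0, 8] # 0.08
[0.0, 25.0, -17.6, np.float64(0.059), 0, 0, 8] # 0.065
[0.0, 27.9, -19.3, np.float64(0.066), 0, 0, 8] # 0.05
```

The finger opening is creeping towards its command, so I'll command it smaller to keep the grip force up, and go on.

Request:
jog_arm([
  [0,2.7,-2.1,0.007,0,0,4],
  [0,5.3,-4.2,0.013,0,0,4],
  [0,8.1,-6.2,0.02,0,0,4],
  [0,10.8,-8.2,0.026,0,0,4],
  [0,13.6,-10.2,0.033,0,0,4],
  [0,16.4,-12.1,0.04,0,0,4],
])

```text
time_s: 25.18
position: [0.6001, 0.0157, 0.1043]
eef_rot: [[1.0, -0.013, -0.023], [0.027, 0.503, 0.864], [0.0, -0.864, 0.504]]
force: [-2.9, -6.2, -2.7]
width: 0.0081
```

```bash
python3 arc2.py 0.0 8 0 0; python3 look.py w15;  python3 - <<'E'
from h import *
cv2.imwrite('pics/s15.png',cv2.resize(manip.snapshot('side')[130:280,170:350,::-1],None,fx=4,fy=4,interpolation=cv2.INTER_CUBIC))
E
```

```text
t 25.175 th 0.1098 r 0.2324 w 0.0081 Fx,Frad,Fopen -3.1 5.7 -3.5 j [-0.37  0.67  1.4   0.5   1.32 -2.16]
[0.0, 2.5, -1.8, np.float64(0.006), 0, 0, 8] # 0.096
[0.0, 5.1, -3.6, np.float64(0.012), 0, 0, 8] # 0.082
[0.0, 7.7, -5.3, np.float64(0.018), 0, 0, 8] # 0.069
[0.0, 10.3, -7.0, np.float64(0.024), 0, 0, 8] # 0.055
[0.0, 12.9, -8.7, np.float64(0.03), 0, 0, 8] # 0.041
[-0.0, 15.5, -10.4, np.float64(0.036), 0, 0, 8] # 0.027
[-0.0, 18.2, -12.0, np.float64(0.042), 0, 0, 8] # 0.014
[-0.0, 20.9, -13.5, np.float64(0.048), 0, 0, 8] # 0.0
25.175 [0.60005725 0.01570132 0.1043461 ] [[ 9.99645242e-01 -1.33038822e-02 -2.30737104e-02]
 [ 2.66340645e-02  5.03432118e-01  8.63624183e-01]
 [ 1.26492501e-04 -8.63932352e-01  5.03607858e-01]] 0.06205397704263345
```

View pics/w15.png

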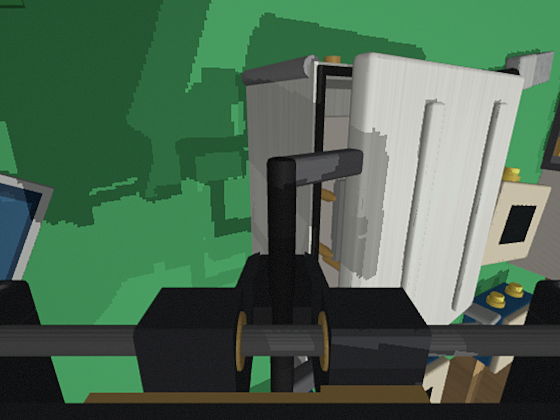

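View pics/s15.png

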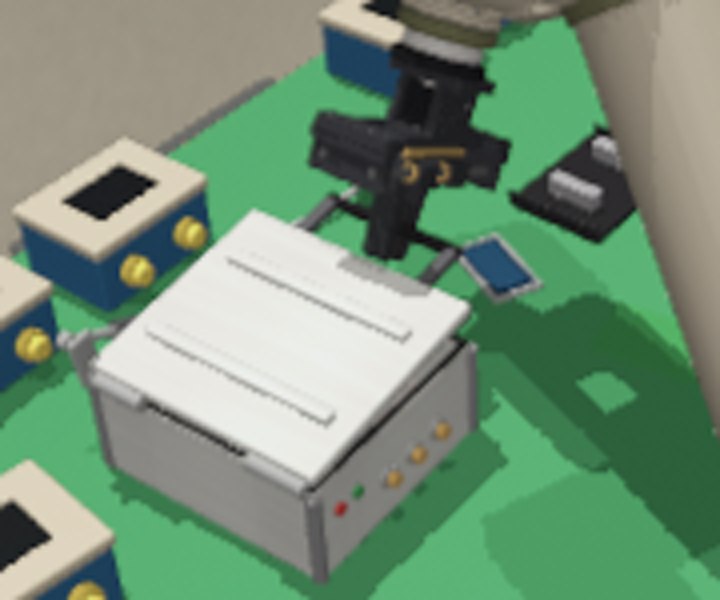

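The cover is nearly shut, with a gap at the front, and the bar is firmly held. Easing down the last 0.1 rad slowly.

Request:
jog_arm([
  [0,1.3,-0.9,0.003,0,0,4],
  [0,2.5,-1.8,0.006,0,0,4],
  [0,3.8,-2.7,0.009,0,0,4],
  [0,5.1,-3.6,0.012,0,0,4],
  [0,6.4,-4.5,0.015,0,0,4],
  [0,7.7,-5.3,0.018,0,0,4],
  [0,9,-6.2,0.021,0,0,4],
  [0,10.3,-7,0.024,0,0,4],
  [0,11.6,-7.9,0.027,0,0,4],
  [0,12.9,-8.7,0.03,0,0,4],
  [0,14.2,-9.6,0.033,0,0,4],
  [0,15.5,-10.4,0.036,0,0,4],
])

```text
time_s: 26.78
position: [0.6001, 0.0146, 0.0857]
eef_rot: [[1.0, -0.014, -0.023], [0.027, 0.534, 0.845], [0.0, -0.845, 0.534]]
force: [-4.0, -5.6, -4.0]
width: 0.0083
```

```bash
python3 arc2.py -0.01 8 0 0
```

```text
t 26.775 th 0.0274 r 0.2324 w 0.0083 Fx,Frad,Fopen -4.1 5.3 -4.2 j [-0.38  0.71  1.41  0.53  1.31 -2.2 ]
[0.0, 0.9, -0.6, np.float64(0.002), 0, 0, 8] # 0.023
[0.0, 1.8, -1.2, np.float64(0.004), 0, 0, 8] # 0.018
[0.0, 2.7, -1.7, np.float64(0.006), 0, 0, 8] # 0.013
[0.0, 3.6, -2.3, np.float64(0.008), 0, 0, 8] # 0.009
[0.0, 4.5, -2.9, np.float64(0.011), 0, 0, 8] # 0.004
[0.0, 5.4, -3.4, np.float64(0.013), 0, 0, 8] # -0.001
[0.0, 6.3, -4.0, np.float64(0.015), 0, 0, 8] # -0.005
[0.0, 7.2, -4.5, np.float64(0.017), 0, 0, 8] # -0.01
```

Request:
jog_arm([
  [0,0.9,-0.6,0.002,0,0,4],
  [0,1.8,-1.2,0.004,0,0,4],
  [0,2.7,-1.7,0.006,0,0,4],
  [0,3.6,-2.3,0.008,0,0,4],
  [0,4.5,-2.9,0.011,0,0,4],
  [0,4.5,-2.9,0.011,0,0,4],
])

```text
time_s: 27.52
position: [0.6001, 0.0145, 0.0803]
eef_rot: [[1.0, -0.014, -0.022], [0.027, 0.543, 0.839], [0.0, -0.839, 0.543]]
force: [-3.2, -4.2, -4.4]
width: 0.008
```

```bash
python3 arc2.py -0.02 6 0 0; python3 - <<'E'
from h import *
cv2.imwrite('pics/s16.png',cv2.resize(manip.snapshot('side')[130:280,170:350,::-1],None,fx=4,fy=4,interpolation=cv2.INTER_CUBIC))
E
```

```text
t 27.525 th 0.0036 r 0.2324 w 0.008 Fx,Frad,Fopen -3.3 4.0 -4.5 j [-0.39  0.72  1.41  0.54  1.31 -2.21]
[0.0, 0.8, -0.5, np.float64(0.002), 0, 0, 8] # -0.0
[0.0, 1.5, -1.0, np.float64(0.003), 0, 0, 8] # -0.004
[0.0, 2.3, -1.4, np.float64(0.005), 0, 0, 8] # -0.008
[0.0, 3.0, -1.9, np.float64(0.007), 0, 0, 8] # -0.012
[0.0, 3.8, -2.4, np.float64(0.009), 0, 0, 8] # -0.016
[0.0, 4.5, -2.8, np.float64(0.01), 0, 0, 8] # -0.02
```

View pics/s16.png

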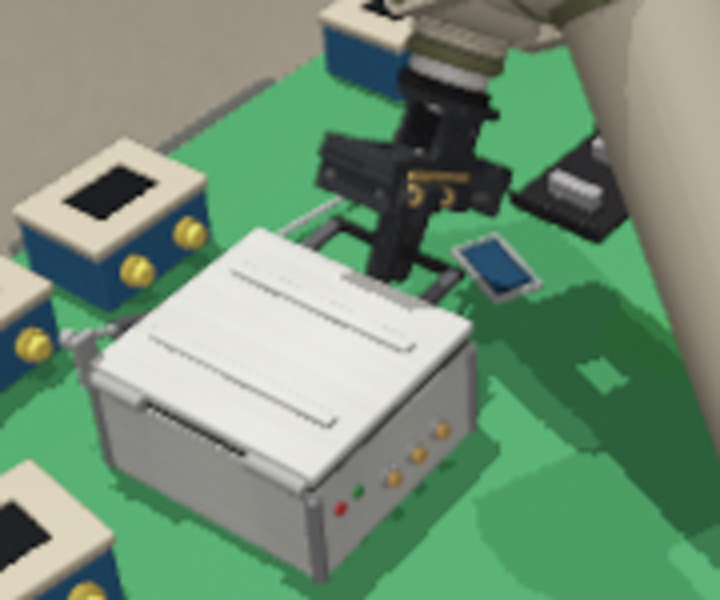

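The arm still carries the spring's 4.4 N and a thin gap shows at the front, so the cover is not quite shut. Continuing slowly.

Request:
jog_arm([
  [0,0.4,-0.3,0.001,0,0,4],
  [0,0.8,-0.5,0.002,0,0,4],
  [0,1.2,-0.8,0.003,0,0,4],
  [0,1.5,-1,0.003,0,0,4],
  [0,1.9,-1.2,0.004,0,0,4],
  [0,2.3,-1.4,0.005,0,0,4],
  [0,2.7,-1.7,0.006,0,0,4],
  [0,3,-1.9,0.007,0,0,4],
  [0,3,-1.9,0.007,0,0,4],
])

```text
time_s: 28.7
position: [0.6001, 0.0146, 0.0768]
eef_rot: [[1.0, -0.014, -0.022], [0.027, 0.549, 0.835], [0.0, -0.836, 0.549]]
force: [-3.0, -4.9, -3.8]
width: 0.0082
```

```bash
python3 arc2.py -0.03 6 0 0
```

```text
t 28.7 th -0.0118 r 0.2324 w 0.0082 Fx,Frad,Fopen -3.1 4.7 -3.9 j [-0.39  0.72  1.41  0.55  1.31 -2.21]
[0.0, 0.6, -0.4, np.float64(0.001), 0, 0, 8] # -0.015
[0.0, 1.2, -0.7, np.float64(0.003), 0, 0, 8] # -0.018
[0.0, 1.8, -1.1, np.float64(0.004), 0, 0, 8] # -0.021
[-0.0, 2.3, -1.5, np.float64(0.005), 0, 0, 8] # -0.024
[-0.0, 2.9, -1.8, np.float64(0.006), 0, 0, 8] # -0.027
[-0.0, 3.5, -2.2, np.float64(0.008), 0, 0, 8] # -0.03
```

Request:
jog_arm([
  [0,0.6,-0.4,0.001,0,0,4],
  [0,1.2,-0.7,0.003,0,0,4],
  [0,1.8,-1.1,0.004,0,0,4],
  [0,2.3,-1.5,0.005,0,0,4],
  [0,2.9,-1.8,0.006,0,0,4],
  [0,3.5,-2.2,0.008,0,0,4],
  [0,3.5,-2.2,0.008,0,0,4],
])

```text
time_s: 29.58
position: [0.6002, 0.0148, 0.0755]
eef_rot: [[1.0, -0.014, -0.024], [0.028, 0.557, 0.83], [0.002, -0.83, 0.557]]
force: [-13.8, -6.9, 16.1]
width: 0.0081
```

```bash
python3 arc2.py -0.05 6 0 0; python3 - <<'E'
from h import *
cv2.imwrite('pics/s17.png',cv2.resize(manip.snapshot('side')[180:280,180:310,::-1],None,fx=5,fy=5,interpolation=cv2.INTER_CUBIC))
E
```

```text
t 29.575 th -0.0178 r 0.2323 w 0.0081 Fx,Frad,Fopen -13.9 6.7 16.1 j [-0.39  0.73  1.41  0.56  1.31 -2.22]
[-0.0, 1.0, -0.7, np.float64(0.001), 0, 0, 8] # -0.023
[-0.0, 2.1, -1.3, np.float64(0.002), 0, 0, 8] # -0.029
[-0.0, 3.1, -2.0, np.float64(0.003), 0, 0, 8] # -0.034
[-0.0, 4.2, -2.7, np.float64(0.005), 0, 0, 8] # -0.039
[-0.0, 5.2, -3.3, np.float64(0.006), 0, 0, 8] # -0.045
[-0.0, 6.2, -4.0, np.float64(0.007), 0, 0, 8] # -0.05
```

View pics/s17.png

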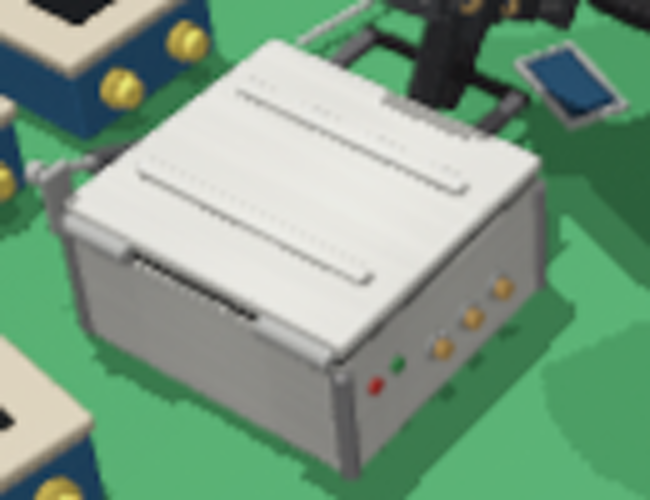

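The contact force reversed to 16 N upward and the gap is gone, so the cover is seated on the rim. I'll relax the push, release and back out along the fingers.

Request:
jog_arm([
  [0,-0.6,0.4,0,0,0,4],
  [0,-1,0.7,0,0,0,4],
  [0,-1,0.7,0,0,0,4],
])

```text
time_s: 30.0
position: [0.6002, 0.0148, 0.0756]
eef_rot: [[1.0, -0.014, -0.023], [0.027, 0.556, 0.83], [0.001, -0.831, 0.557]]
force: [-8.6, -6.5, 8.6]
width: 0.008
```

Request:
jog_arm([
  [0,-0.5,0.3,0,0,0,10],
  [0,-0.5,0.3,0,0,0,13],
  [0,-0.5,0.3,0,0,0,16],
  [0,-0.5,0.3,0,0,0,20],
  [0,-0.5,0.3,0,0,0,22],
  [0,-0.5,0.3,0,0,0,22],
  [0,-0.5,0.3,0,0,0,22],
])

```text
time_s: 30.88
position: [0.6, 0.016, 0.0751]
eef_rot: [[1.0, -0.016, -0.023], [0.027, 0.557, 0.83], [-0.0, -0.83, 0.558]]
force: [0.3, 0.2, -0.3]
width: 0.022
```

```bash
python3 look.py w18; python3 - <<'E'
from h import *
cv2.imwrite('pics/s18.png',cv2.resize(manip.snapshot('side')[150:280,180:310,::-1],None,fx=4.5,fy=4.5,interpolation=cv2.INTER_CUBIC))
print(manip.get_state()['force'])
E
```

```text
30.875 [0.59999553 0.01602964 0.07507255] [[ 9.99624894e-01 -1.55015155e-02 -2.25781785e-02]
 [ 2.73859831e-02  5.57302700e-01  8.29857643e-01]
 [-2.81171312e-04 -8.30164685e-01  5.57518177e-01]] 0.0012047654871164344
[-0.13297552  0.05623665  1.07944082]
```

View pics/w18.png

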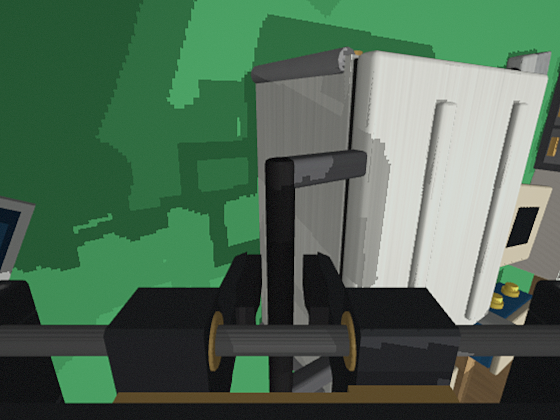

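View pics/s18.png

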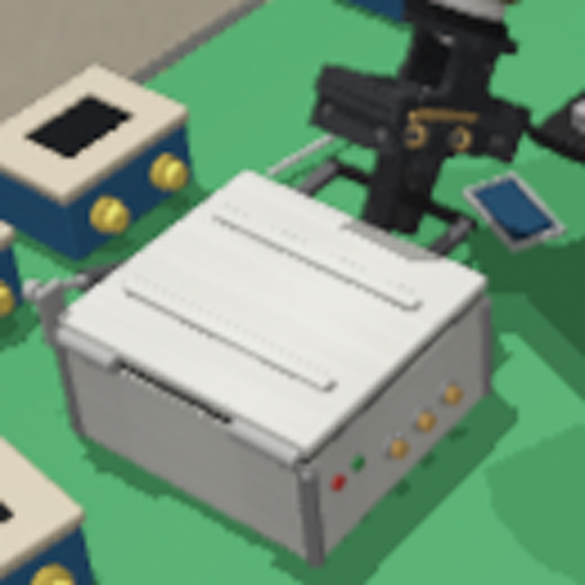

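The bar hangs free at column 280 between the open fingers, the force is near zero and the cover stays shut. Backing out.

Request:
jog_arm([
  [0,-4,0,0,0,0,22],
  [0,-12,0,0,0,0,22],
  [0,-25,0,0,0,0,22],
  [0,-45,0,0,0,0,22],
  [0,-70,0,0,0,0,22],
  [0,-95,0,0,0,0,22],
  [0,-120,0,0,0,0,22],
  [0,-138,0,0,0,0,22],
  [0,-148,0,0,0,0,22],
  [0,-150,0,0,0,0,22],
  [0,-150,0,0,0,0,22],
  [0,-150,0,0,0,0,22],
])

```text
time_s: 32.48
position: [0.6022, -0.0672, 0.1991]
eef_rot: [[1.0, -0.016, -0.022], [0.028, 0.558, 0.83], [-0.001, -0.83, 0.558]]
force: [-0.0, -0.9, 0.6]
width: 0.0215
```

```bash
python3 look.py w19; python3 - <<'E'
from h import *
st=manip.get_state()
t=manip.snapshot('top')[:,:,::-1];s=manip.snapshot('side')[:,:,::-1]
cv2.imwrite('pics/t19.png',t);cv2.imwrite('pics/s19.png',s)
for X in (H-.235*YV+.006*ZV+.058*XV,H-.235*YV+.006*ZV-.058*XV):print('shut bar end px wrist/side',proj('wrist',X,st),proj('side',X),proj('top',X))
E
```

```text
32.475 [ 0.60215122 -0.06721471  0.19913454] [[ 0.99961438 -0.01643804 -0.02238041]
 [ 0.02774453  0.55771252  0.82957036]
 [-0.00115468 -0.8298714   0.55795352]] 0.0025784140525706065
shut bar end px wrist/side [281.14280493 257.79639738] [253.73203547 186.25100724] [288.01944718 152.58623902]
shut bar end px wrist/side [280.94714936 136.26224158] [283.04559299 199.0413862 ] [289.91283932 194.87664614]
```

View pics/w19.png

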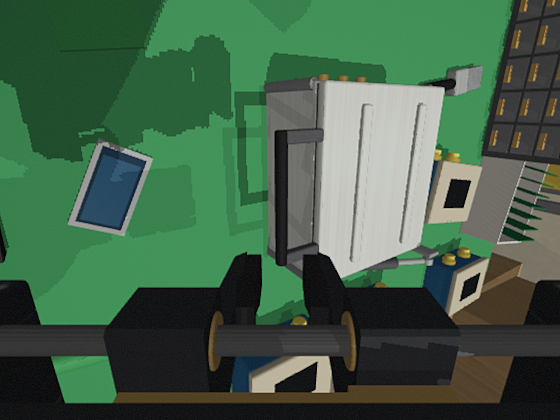

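View pics/t19.png

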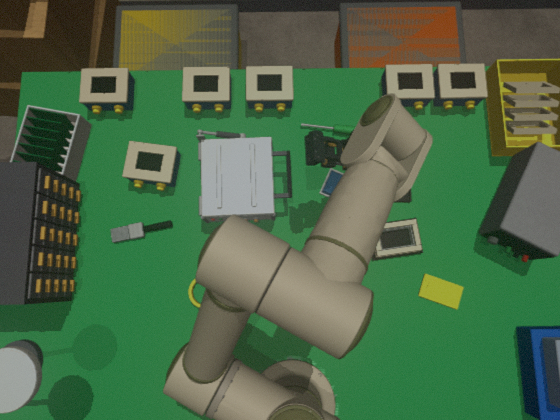

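View pics/s19.png

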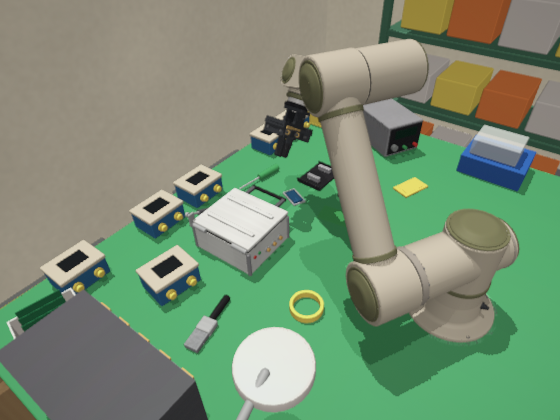

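The cover is shut: in the wrist view the bar's bracket ends at (281,136) and (281,258) fall where the shut pose predicts. The other things are where they were, and the arm touches nothing. Handing in.

```bash
python3 -c "
from cell import manip
print(manip.finish_job())"
```

```text
the job is handed in; nothing more can be done
None
```

The panel is in the test box, glass up between the locating pins, and the cover is shut. I handed the job in at about 32.6 s of the 67 s allowed; no verdict was reported.

- **Panel:** I gripped it by its long steel edges at 18 N and laid it on the nest's rests with about 4 N of contact. The last picture before closing the cover measured it at (596.5, 140.1) mm, turned 1.56°. The nest measures (596.4, 139.8) mm and 1.5°, and the panel lay clear of all eight pins.
- **Cover:** I held the handle bar and eased it down against the spring until the force on the tool reversed, reaching about 16 N, which showed the cover resting on the rim. I then relaxed and let go. Afterwards the bar showed in the wrist picture within a few pixels of where it must be when shut, and the front gap was gone.
- **Other things:** I saw nothing else disturbed in the last pictures, though the arm hid part of the top view. The arm ended clear of everything.

**Checks that disagreed:**
- The top camera put the nest 2 mm off in x from the wrist camera. I used the wrist value, and the panel fitted.
- The opening read 8 to 9.6 mm on the 12 mm bar.
- The bar shifted 2 to 4 mm in the fingers while the cover closed. The pull along the cover rose briefly to about 17 N, and I corrected the path.

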